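Fit the new bench pin and hold it home

TASK

The new wooden bench pin is finished and still clamped in the vise: slide the vise's jaw well open, leave it open, and lift the pin out. Push the pin's plain tongue end, the way up it lies now, under the lip of the steel pin holder until it is fully home against the back plate, and finish while still holding it there, pressed firmly home, so that I can tighten the clamp screw. Leave everything else on the cabinet top where it is.

Things in the scene. Friction and masses are not known exactly. Their poses are not given: they have to be found in the camera images.
- vise: grey quick-action vise, bolted down. Origin on the table under the middle; jaws slide along its y, z is up. Bed 76 mm wide (x), top 35 mm above the table. Fixed jaw's face at y = -110 mm, looking to +y; jaws 76 mm wide, tops 60 mm above the table. Rod guide at y = 45 to 70 mm, 62 mm high; its cam lever (+x side, up to 81 mm high) is already thrown free
- vise_jaw (a joint): how far the sliding jaw has been moved towards +y of the vise, in m: 0 = closed on the bench pin (snug to about 0.5 mm), 0.05 = fully open. It slides with about 5 N of friction and stays where it is left
- jaw_knob (a point): centre of the round steel pull knob on the sliding jaw's rod, moving with the jaw: a cylinder of 26 mm diameter, 24 mm long, its axis level along the vise's y, 47 mm above the table, 30 mm beyond the rod guide when the jaw is closed. Pinch it from above across its diameter and pull it to the vise's +y
- bench_pin: loose beech bench pin, 130 long (x) x 48 wide (y) x 16 mm thick, about 75 g. Origin at the centre of its underside; +x is the plain tongue end (edges bevelled 3 mm), -x the V-notched working end, sloping down to 8 mm thick. It starts level on the vise bed, 35 mm above the table, tongue between the jaws along the vise's +x, working end sticking out 47 to 57 mm beyond the jaws at the -x side
- pin_grip (a point): point in the bench pin where its working end is well gripped across its 48 mm width: x = -35 mm, y = 0, 6 mm above its underside (pin 12 mm thick there)
- pin_tongue_end (a point): middle of the bench pin's tongue end face: x = +65 mm, y = 0, 8 mm above the underside
- pin_holder: steel bench-pin holder on the front of a dark hardwood block (170 x 200 x 60 mm), fixed. Origin on the table below the middle of its front edge; x points into the mouth, z up. Level pocket 53 mm wide (y), 20 mm high (floor 40, lip underside 60 mm above the table), 45 mm deep (x). The lip is a steel anvil plate 74 mm wide, top 74 mm above the table; front edges rounded; clamp screw slack
- back_plate: the steel back plate that closes the pocket at the rear and fixes the holder to the block; same origin and axes as pin_holder. Its front face, at x = 45 mm, is the rigid stop for the tongue
- mouth (a point): centre of the pocket's opening at the holder's front edge, 50 mm above the table
- mouth_stop (a point): centre of the back plate's face inside the pocket, 45 mm behind the opening, 50 mm above the table
- draw_plate: loose steel draw plate, a flat bar 190 x 38 x 8 mm with rows of small holes, lying on the cabinet top near the robot; origin at the centre of its underside
- bangle: loose copper bangle blank, a plain ring of 68 mm outer diameter and 12 mm height lying on the bench block behind the pin holder; origin at the centre of its underside
- ring_clamp: loose wooden ring clamp, two wooden halves with a steel band and a wedge, about 165 x 32 x 24 mm, lying down; origin under its middle
- mandrel: loose steel ring mandrel with a turned wooden handle, 310 mm long, 29 mm thick, lying down; origin on the table under the taper's thick end
- hammer: loose hammer 240 mm long, lying down
- dapping_block: loose steel dapping block, a 50 mm cube with round hollows; origin at the centre of its underside

How it is judged:
By the outcome, as a careful person would: the job done as asked, in the order asked, and still so for the second after the job is handed in, while the arm keeps its last pose, push and grip.
It also fails if it takes over 58 s, if anything falls off the work surface, if the arm or the gripper's body presses on something with over 40 N, if the wrist force passes 120 N, or if a joint passes its speed limit or range.

ROBOT

A 7-joint arm with a two-finger parallel gripper is mounted at the origin on the work surface. World frame = base frame: x ahead of the robot, y to its left, z up, the work surface at z = 0. Lengths are in m, angles in rad, forces in N, time in s.
With the tool pointing down it reaches from about 0.4 to 0.85 m from the base axis. Payload 4.5 kg.
Tool frame: the origin (TCP) lies between the finger pads; the fingertips stand 8 mm ahead of it and the grasp point (between the pads) lies 11 mm behind it; z points along the fingers, y is the direction in which the jaws open and shut (so a half turn about z gives the same grasp; the last joint's range is limited). The gripper opens to 88 mm and grips with 3 to 60 N. Pads are 18 mm wide; open, the fingers measure 123 mm over their backs; the gripper's body (75 mm by 187 mm) begins 45 mm behind the grasp point.
Start: joints at [1.174, 0.689, -0.195, 1.565, 0.157, 0.902, -0.215], TCP at [0.261, -0.568, 0.218] pointing down, gripper open.
Joint ranges: [-3.01, 3.01], [-0.46, 2.08], [-1.47, 1.51], [0.13, 2.56], [-1, 4.14], [0.04, 2.09], [-2.66, 2.66]. Speed limits (rad/s): [2.57, 2.57, 3.14, 3.14, 3.14, 3.14, 3.14].

INTERFACE

Orientations are given as a unit quaternion [x, y, z, w].
In Python, from plant import r gives the robot as it stands.
- The arm moves only by the tool carry_out, never from a script. Its argument "commands" is a list that holds one entry, the list of rows, each a list of 7 numbers: the turn, a rotation vector about the tool's x, y, z in rad, then the shift along the tool's x, y, z in cm, then the finger opening in cm, from 0 to 8.81. A call has 1 to 10 rows; each row is the pose to reach, as a shift and turn from the pose commanded when the call began, along the tool's axes at that moment; what a row does not reach only later rows make up. A row lasts 1/12 s, in which the tool goes at most 41.7 mm and 7.16 degrees, less where a joint would pass 70% of its speed; a pose out of reach is approached as far as the arm can. A call with a gripper value outside its range is refused whole. The fingers move at their own pace and stop on an object; "force" is the grip in N (left out, the last holds). Time passes only in rows, so rows that repeat a pose let the fingers close. It gives the time, the measured TCP pose, the force and the opening at its end, in the units of the state.
- r.get_state(): the state, without advancing time (a new reading comes with each control period).
- r.snapshot(name): name is "scene" or "top"; returns a dict with "pixels" (480x640x3 uint8, red, green, blue), "mtx" (3x3 intrinsics, pixels), "k1" (the pictures are not rectified: a ray, as slopes to the right and down, at radius r is drawn at 1 + k1 r^2 times it, then the intrinsics apply), "xyz" and "rotation" of the camera in the world. Camera axes: x right, y down, z forward; pixel columns grow to the right and rows downward; lengths in m; the calibration is good to about 2 mm. A picture is of the moment at which its call begins. There is no depth.
- r.finish_job(): hands the job in, once; it reports no verdict.
The state is a dict: "clock": time; "q": joint angles; "qd": joint speeds; "joint_torque": joint torques, N m; "tool_pos": TCP position; "eef_rot": TCP orientation; "contact_force": force on the tool from outside, world axes, zero at the start; "moment": the same for the moment, N m; "opening": opening from 0.0 (shut) to 1.0 (fully open).
Only numpy, scipy, OpenCV 4.12 (cv2) and the standard library are available. Lean on these libraries where they do the work, as an engineer would, in place of code of your own. Each camera call takes 0.05 s, during which the arm holds its last target.

## Working session

There is one attempt and no reset: what is moved stays moved. The work goes in short steps, Python scripts to look and compute and a tool call to move; the robot and the scene stay as the last step left them, time stands still between calls to the robot, and variables do not carry over. Pictures are saved under pics/ and viewed, and the job is handed in when it is done.

Besides the shell and the picture viewer there is one more tool, called as a command line: name --argument value ..., lists and objects as JSON in quotes. carry_out: Moves the arm, as the interface text tells. Its arguments: {"type":"object","properties":{"commands":{"type":"array"},"force":{"type":"number"}},"required":["commands"]}

```bash
ls; mkdir -p pics
python3 - <<'E'
from plant import r
import cv2,pickle
s=r.get_state();print(s)
for n in("scene","top"):
    d=r.snapshot(n);pickle.dump(d,open(f"pics/{n}0.pkl","wb"));cv2.imwrite(f"pics/{n}0.png",d["pixels"][:,:,::-1]);print(n,d["mtx"],d["k1"],d["xyz"],d["rotation"])
E
```

```text
pics
{'clock': 0.0, 'q': array([ 1.17382417,  0.68995795, -0.19448772,  1.56631743,  0.15730323,
        0.90248746, -0.2151101 ]), 'qd': array([-0.00080542, -0.00049466, -0.00028162,  0.00035236, -0.00063333,
       -0.00125945,  0.00089641]), 'joint_torque': array([ 2.59353983e-04, -5.27563405e+01, -1.26635838e+00, -1.53430778e+01,
       -5.25437901e-02,  6.83795006e-03,  1.88325389e-04]), 'tool_pos': array([ 0.26065094, -0.56734006,  0.21763273]), 'eef_rot': array([ 9.76887927e-01,  2.13750287e-01, -2.62143411e-04, -8.50746777e-04]), 'contact_force': array([-0.16672204, -0.45367239,  1.02604701]), 'moment': array([ 0.00433907,  0.06596438, -0.0281212 ]), 'opening': 0.9960793060904264}
scene [[597.56900907   0.         321.60420832]
 [  0.         597.56900907 233.67027941]
 [  0.           0.           1.        ]] -0.11419773193286606 [ 1.37127042 -0.93180515  1.08298598] [ 0.84837402  0.31595505 -0.13802072 -0.40172654]
top [[611.04498693   0.         326.03665965]
 [  0.         611.04498693 230.12257573]
 [  0.           0.           1.        ]] 0.015193398360306913 [ 0.45828509 -0.01148483  1.66309977] [ 0.71473697 -0.6984698   0.01602053 -0.03216127]
```

View pics/scene0.png

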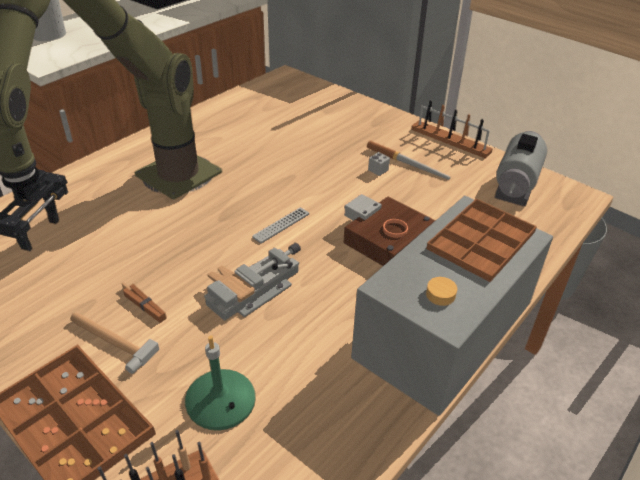

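View pics/top0.png

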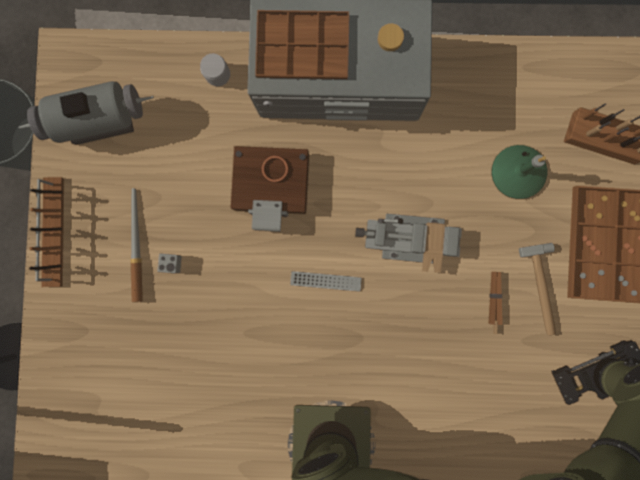

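```bash
cat > h.py <<'E'
import numpy as np,cv2,pickle
from scipy.spatial.transform import Rotation as R
def cam(d):
    return d["mtx"],d["k1"],np.array(d["xyz"]),R.from_quat(d["rotation"]).as_matrix()
def ray(d,uv):
    K,k1,c,Rm=cam(d)
    p=cv2.undistortPoints(np.array([[uv]],float),K,np.array([k1,0,0,0,0.]))[0,0]
    return c,Rm@np.array([p[0],p[1],1])
def at(d,uv,z):
    c,v=ray(d,uv);return c+v*(z-c[2])/v[2]
def proj(d,P):
    K,k1,c,Rm=cam(d);P=np.atleast_2d(P)
    q=(P-c)@Rm
    return cv2.projectPoints(q,np.zeros(3),np.zeros(3),K,np.array([k1,0,0,0,0.]))[0][:,0]
def crop(d,x0,y0,w,h,s,name):
    im=d["pixels"][y0:y0+h,x0:x0+w,::-1]
    cv2.imwrite(name,cv2.resize(im,None,fx=s,fy=s,interpolation=cv2.INTER_CUBIC))
E
python3 - <<'E'
from h import *
t=pickle.load(open("pics/top0.pkl","rb"));s=pickle.load(open("pics/scene0.pkl","rb"))
crop(t,350,200,115,80,7,"pics/tv.png");crop(t,220,140,100,90,6,"pics/th.png")
crop(s,195,235,115,85,7,"pics/sv.png");crop(s,335,185,110,85,7,"pics/sh.png")
E
```

```text
(no output)
```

View pics/tv.png

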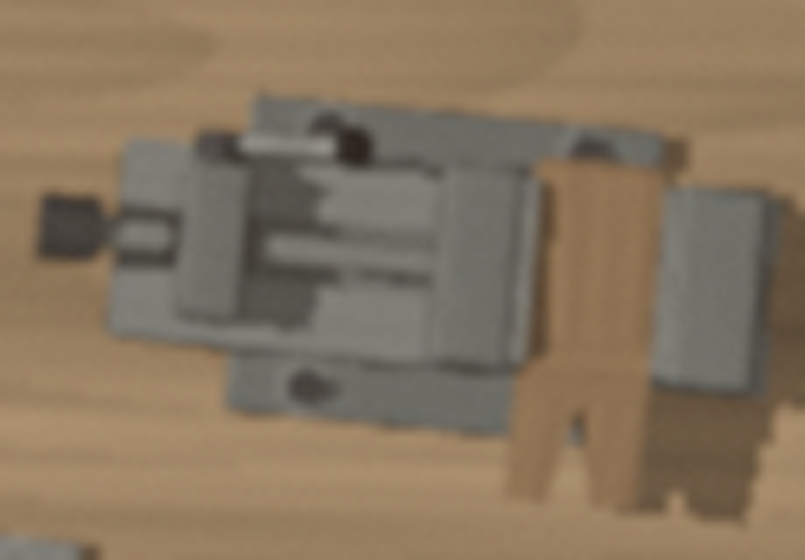

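View pics/th.png

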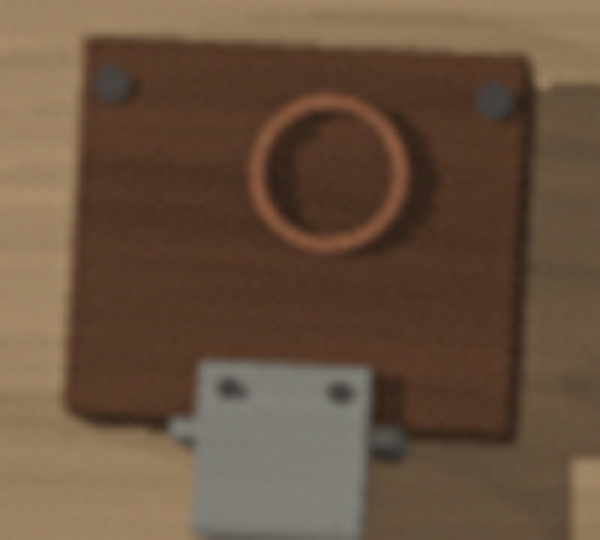

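View pics/sv.png

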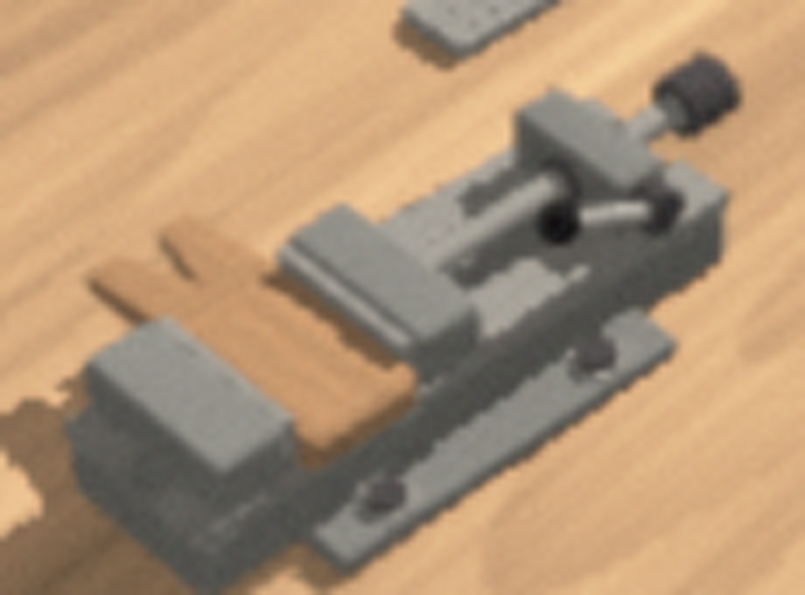

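View pics/sh.png

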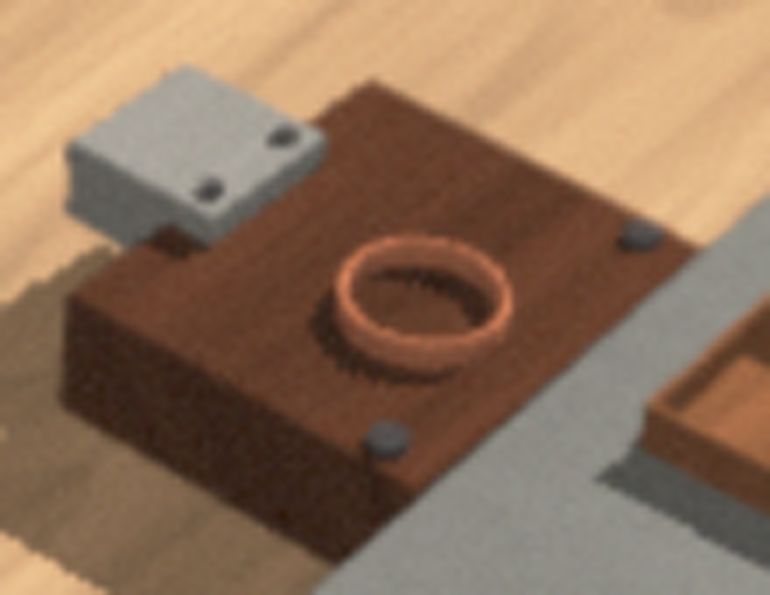

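Run:
```python
from h import *
t=pickle.load(open("pics/top0.pkl","rb"));s=pickle.load(open("pics/scene0.pkl","rb"))
crop(t,240,190,60,55,13,"pics/th2.png");crop(s,335,185,60,45,13,"pics/sh2.png")
```

```text
(no output)
```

View pics/th2.png

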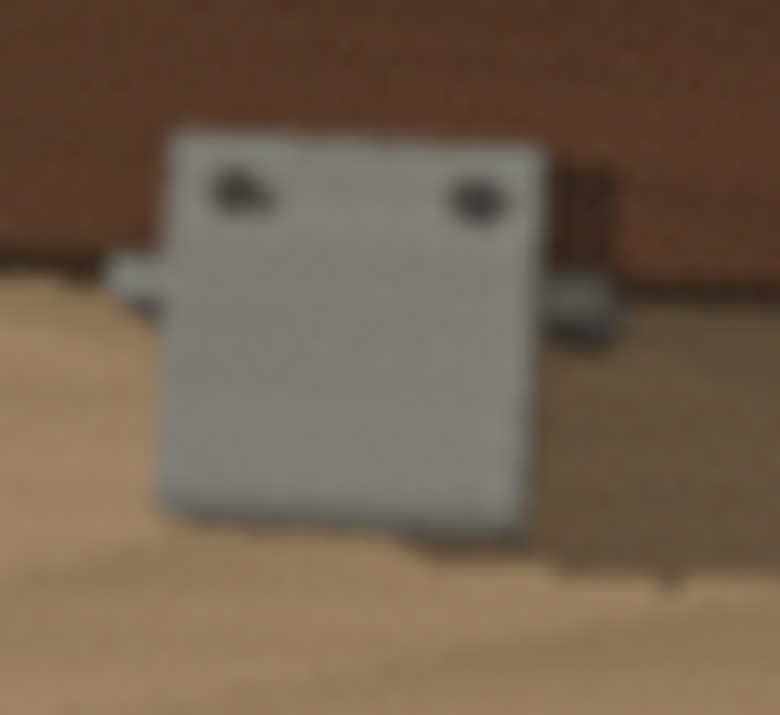

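View pics/sh2.png

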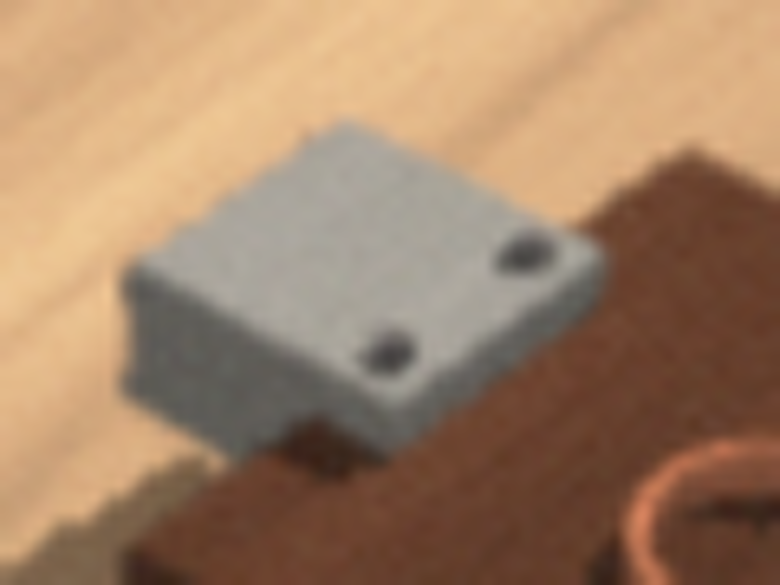

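```bash
cat > fit.py <<'E'
from h import *
from scipy.optimize import least_squares
t=pickle.load(open("pics/top0.pkl","rb"));s=pickle.load(open("pics/scene0.pkl","rb"))
def f(u,o,k): return [(u[0]+.5)/k-.5+o[0],(u[1]+.5)/k-.5+o[1]]
def pose(p,P):
    c,sn=np.cos(p[2]),np.sin(p[2]);P=np.array(P,float)
    return np.c_[p[0]+c*P[:,0]-sn*P[:,1],p[1]+sn*P[:,0]+c*P[:,1],P[:,2]]
# vise
T=(350,200);S=(195,235)
def vobs(p):
    w,=p[3:4]
    g=.062
    return [(t,[(-.110),],None)]
top=[((.038,-.110,.06),(670,188)),((-.038,-.110,.06),(655,388)),
 ((None,.070,.062),(185,165)),((-1,.070,.062),(175,318)),((None,.045,.062),(248,165)),((-1,.045,.062),(238,318)),((0,.100,.047),(70,228))]
sc=[((-.038,-.110,.06),(170,320)),((.038,-.110,.06),(292,418)),((-1,.045,.062),(518,118)),((None,.045,.062),(630,188)),((-1,.07,.062),(550,92)),((None,.07,.062),(665,167)),((0,.100,.047),(697,95))]
def fill(P,w): return [[(w if a is None else (-w if a==-1 else a)),b,c] for a,b,c in P]
def res(p,flat=True):
    out=[]
    for d,L,o in((t,top,T),(s,sc,S)):
        P=pose(p,fill([a for a,_ in L],p[3]));out.append(proj(d,P)-np.array([f(u,o,7) for _,u in L]))
    return np.vstack(out).ravel() if flat else out
v=least_squares(res,[.5,-.15,-.08,.028],loss="soft_l1");print("vise",v.x.round(4));print(res(v.x,False)[0].round(1),res(v.x,False)[1].round(1))
ht=[((0,.037,.070),(160,517)),((0,-.037,.070),(522,538)),((None,.037,.074),(172,130)),((None,-.037,.074),(548,150))]
hs=[((0,.037,.073),(345,120)),((None,.037,.074),(603,240)),((None,-.037,.074),(390,405)),((0,-.037,.073),(130,270))]
def resh(p,flat=True):
    out=[]
    for d,L,o in((t,ht,(240,190)),(s,hs,(335,185))):
        P=pose(p,fill([a for a,_ in L],p[3]));out.append(proj(d,P)-np.array([f(u,o,13) for _,u in L]))
    return np.vstack(out).ravel() if flat else out
h=least_squares(resh,[.48,.15,-.05,.07],loss="soft_l1");print("holder",h.x.round(4));print(resh(h.x,False)[0].round(1),resh(h.x,False)[1].round(1))
# block corners top only z=.06 (th crop)
for u in [(88,38),(528,58),(68,408),(513,440)]: print(at(t,f(u,(220,140),6),.06).round(4))
# pin
for u,z in [((540,165),.051),((665,165),.051),((505,495),.043),((640,505),.043),((655,360),.05),((520,360),.05)]: print("pin",at(t,f(u,T,7),z).round(4))
E
python3 fit.py
```

```text
vise [ 0.5566 -0.1727 -0.079   0.0289]
[[-0.1 -0.7]
 [-0.6 -0.4]
 [ 0.4 -1. ]
 [-0.4 -0.9]
 [ 0.9  0. ]
 [ 0.2  0.1]
 [ 4.1  0.2]] [[-0.8 -2.4]
 [ 1.3 -0.4]
 [-0.7 -1.2]
 [-1.6 -0.3]
 [ 2.  -1.9]
 [ 0.7 -1.9]
 [-2.9  2.1]]
holder [ 0.5649  0.1842 -0.0281  0.0754]
[[-0.2 -0.6]
 [ 0.1 -0.8]
 [ 0.4  0.4]
 [-0.4  0.3]] [[-0.6 -0.5]
 [ 0.3  0.8]
 [ 0.3 -0.1]
 [-0.6 -0.8]]
[0.7865 0.2762 0.06  ]
[0.7814 0.0806 0.06  ]
[0.6214 0.2795 0.06  ]
[0.6115 0.0828 0.06  ]
pin [ 0.5923 -0.2383  0.051 ]
pin [ 0.5933 -0.2852  0.051 ]
pin [ 0.468  -0.2279  0.043 ]
pin [ 0.4654 -0.2785  0.043 ]
pin [ 0.5199 -0.2824  0.05  ]
pin [ 0.5187 -0.2319  0.05  ]
```

```bash
cat >> fit.py <<'E'
print('----')
top.pop();sc.pop()
v=least_squares(res,v.x,loss="soft_l1");print("vise",v.x.round(4));print(res(v.x,False)[0].round(1),res(v.x,False)[1].round(1))
def knob(p): 
    P=pose(v.x,[[p[0],p[1],.047]])
    return np.r_[(proj(t,P)[0]-f((70,228),T,7)),(proj(s,P)[0]-f((700,97),S,7))]
k=least_squares(knob,[0,.11]);print("knob vise",k.x,k.fun.round(1),pose(v.x,[[*k.x,.047]]))
c,sn=np.cos(v.x[2]),np.sin(v.x[2])
for u,z in [((540,165),.050),((665,165),.050),((505,495),.043),((640,505),.043)]:
    q=at(t,f(u,T,7),z)[:2]-v.x[:2];print("pin in vise",(c*q[0]+sn*q[1]).round(4),(-sn*q[0]+c*q[1]).round(4))
from plant import r
q=R.from_quat(r.get_state()["eef_rot"]).as_matrix();print(q.round(3))
E
python3 fit.py|sed '1,/----/d'
```

```text
vise [ 0.5565 -0.1735 -0.0772  0.029 ]
[[ 0.2 -0.7]
 [-0.2 -0.4]
 [ 0.7 -0.9]
 [-0.  -0.8]
 [ 1.2  0.1]
 [ 0.5  0.2]] [[-1.1 -2.2]
 [ 1.1 -0.2]
 [-1.  -1.1]
 [-1.8 -0.2]
 [ 1.7 -1.8]
 [ 0.4 -1.8]]
knob vise [0.00038061 0.11193963] [-0.1 -0.3 -0.2 -0.2] [[ 0.56546338 -0.06193346  0.047     ]]
pin in vise 0.0408 -0.062
pin in vise 0.0454 -0.1087
pin in vise -0.084 -0.061
pin in vise -0.0826 -0.1117
[[ 0.909  0.418 -0.001]
 [ 0.418 -0.909  0.001]
 [-0.    -0.002 -1.   ]]
```

```bash
cat > go.py <<'E'
from h import *
from plant import r
def tgt(pos,yaw):  # yaw deg of tool y in world, tool z down
    y=np.array([np.cos(np.radians(yaw)),np.sin(np.radians(yaw)),0]);z=np.array([0,0,-1.]);x=np.cross(y,z)
    s=r.get_state();Rm=R.from_quat(s["eef_rot"]).as_matrix();Rt=np.c_[x,y,z]
    rv=R.from_matrix(Rm.T@Rt).as_rotvec();sh=Rm.T@(np.array(pos)-s["tool_pos"])*100
    print("row",rv.round(3),sh.round(2),"| clk",round(s["clock"],2),"pos",s["tool_pos"].round(4),"F",s["contact_force"].round(1),"op",round(float(s["opening"])*8.8,2))
E
python3 - <<'E'
from go import *
tgt([.41,-.31,.19],-34); tgt([.5655,-.062,.15],-4.4)
E
```

```text
row [-0.002 -0.    -0.547] [ 24.32 -17.15   2.8 ] | clk 0.1 pos [ 0.2607 -0.5674  0.2177] F [0.1 0.  0.2] op 8.81
row [-2.000e-03 -1.000e-03 -1.063e+00] [ 48.8  -33.18   6.82] | clk 0.1 pos [ 0.2607 -0.5674  0.2177] F [0.1 0.  0.2] op 8.81
```

carry_out --commands '[[[0,0,-0.547,24.3,-17.15,2.8,6],[0,0,-0.547,24.3,-17.15,2.8,6],[0,0,-0.547,24.3,-17.15,2.8,6],[0,0,-0.547,24.3,-17.15,2.8,6],[0,0,-0.547,24.3,-17.15,2.8,6],[0,0,-0.547,24.3,-17.15,2.8,6],[0,0,-0.547,24.3,-17.15,2.8,6],[0,0,-0.547,24.3,-17.15,2.8,6],[0,0,-0.547,24.3,-17.15,2.8,6]]]'

```text
clock: 0.85
tool_pos: [0.4122, -0.3067, 0.1902]
eef_rot: [0.881, 0.473, 0.001, -0.001]
contact_force: [-0.5, -0.2, 0.4]
opening: 0.679
```

Run:
```python
from go import *
tgt([.5655,-.062,.11],-4.4)
```

```text
row [-0.    -0.002 -0.509] [28.85 -0.74  8.08] | clk 0.85 pos [ 0.4122 -0.3067  0.1902] F [-0.5 -0.2  0.4] op 5.98
```

carry_out --commands '[[[0,0,-0.509,28.85,-0.75,8,6],[0,0,-0.509,28.85,-0.75,8,6],[0,0,-0.509,28.85,-0.75,8,6],[0,0,-0.509,28.85,-0.75,8,6],[0,0,-0.509,28.85,-0.75,8,6],[0,0,-0.509,28.85,-0.75,8,6],[0,0,-0.509,28.85,-0.75,8,6],[0,0,-0.509,28.85,-0.75,8,6],[0,0,-0.509,28.85,-0.75,8,6],[0,0,-0.509,28.85,-0.75,8,6]]]'

```text
clock: 1.68
tool_pos: [0.5645, -0.0697, 0.11]
eef_rot: [0.737, 0.676, -0.001, 0.0]
contact_force: [0.6, 0.3, 0.2]
opening: 0.68
```

Run:
```python
from go import *
tgt([.5655,-.062,.038],-4.4)
for n in("scene","top"):
    d=r.snapshot(n);pickle.dump(d,open(f"pics/{n}1.pkl","wb"))
    crop(d,*((195,200,130,110) if n=="scene" else (310,180,160,110)),5,f"pics/{n}1.png")
tgt([.5655,-.062,.038],-4.4)
```

```text
row [-0.001  0.002 -0.009] [0.79 0.04 7.2 ] | clk 1.68 pos [ 0.5645 -0.0697  0.11  ] F [0.6 0.3 0.2] op 5.98
row [-0.001  0.003 -0.012] [0.93 0.07 7.25] | clk 1.78 pos [ 0.5641 -0.071   0.1105] F [-0.  -1.6  0. ] op 6.03
```

View pics/scene1.png

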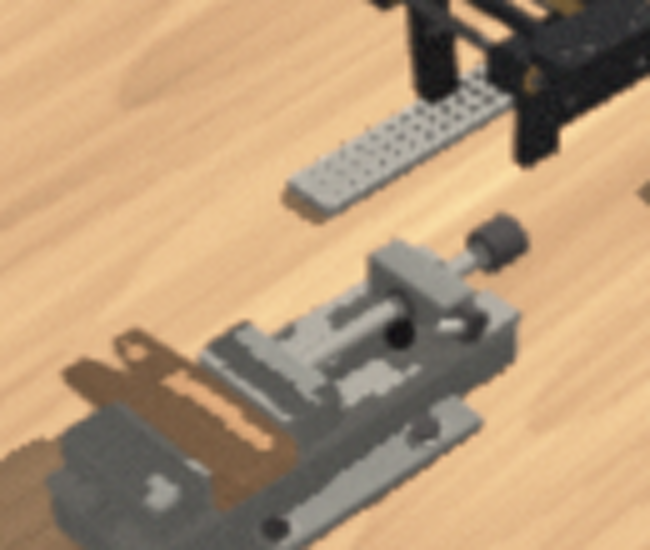

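View pics/top1.png

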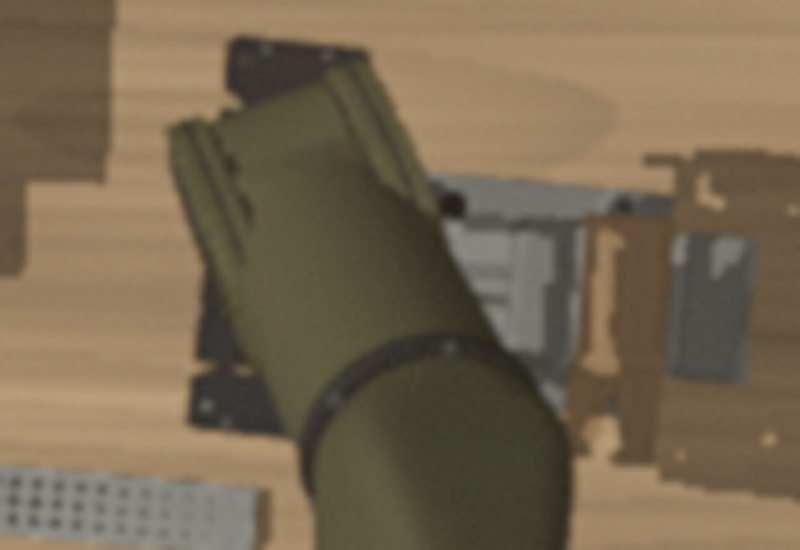

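carry_out --commands '[[[0,0,-0.01,0.9,0.05,1,6],[0,0,-0.01,0.9,0.05,3,6],[0,0,-0.01,0.9,0.05,4,6],[0,0,-0.01,0.9,0.05,4,6],[0,0,-0.01,0.9,0.05,4,6],[0,0,-0.01,0.9,0.05,4,6]]]'

```text
clock: 2.28
tool_pos: [0.5666, -0.0587, 0.0708]
eef_rot: [0.733, 0.68, 0.0, 0.0]
contact_force: [1.0, -1.1, -0.2]
opening: 0.68
```

Run:
```python
from go import *
tgt([.5655,-.062,.038],-4.4)
d=r.snapshot("scene");crop(d,255,195,60,60,10,"pics/scene2.png")
s=r.get_state();Rm=R.from_quat(s["eef_rot"]).as_matrix()
for a in(-1,1): print((proj(d,s["tool_pos"]+Rm@np.array([0,a*.03,.008]))-[255,195])*10)
print((proj(d,[.5655,-.062,.047])-[255,195])*10)
tgt([.5655,-.062,.038],-4.4)
```

```text
row [0.001 0.    0.002] [-0.34 -0.09  3.28] | clk 2.28 pos [ 0.5666 -0.0587  0.0708] F [ 1.  -1.1 -0.2] op 5.98
[[327.37687092 429.65107773]]
[[485.26678391 536.78890227]]
[[393.1972076  532.96666845]]
row [0.001 0.    0.002] [-0.36 -0.12  3.3 ] | clk 2.33 pos [ 0.5669 -0.0585  0.071 ] F [-0.3 -0.4 -0.7] op 5.98
```

View pics/scene2.png

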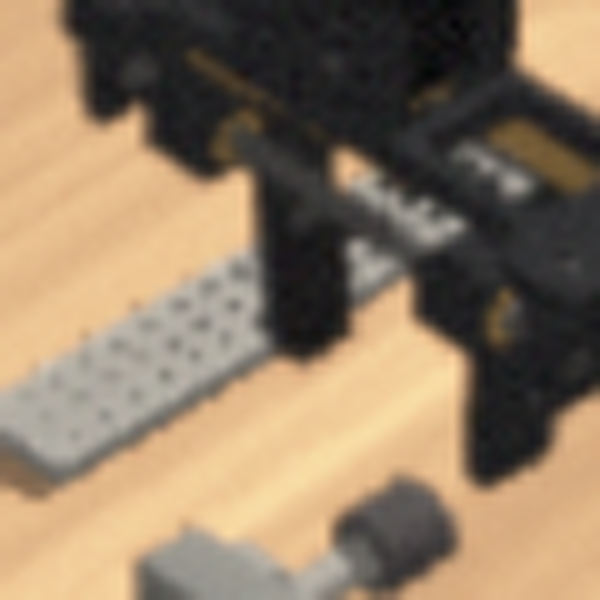

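Run:
```python
from go import *
for k,(o,sc) in {"scene0":((0,0),1),"scene1":((195,200),5)}.items():
    d=pickle.load(open(f"pics/{k}.pkl","rb"))
    if k=="scene0": pos=np.array([.2607,-.5674,.2177]);yaw=-65.3;op=.044
    else: pos=np.array([.5645,-.0705,.1102]);yaw=-4;op=.03
    y=np.array([np.cos(np.radians(yaw)),np.sin(np.radians(yaw)),0]);x=np.cross(y,[0,0,-1])
    for a in(-1,1):
        for b in (-.009,.009): print(k,((proj(d,pos+a*op*y+b*x-[0,0,.008])-o)*sc).round())
d=pickle.load(open("pics/scene0.pkl","rb"));crop(d,0,150,80,110,7,"pics/s0g.png")
```

```text
scene0 [[ 52. 232.]]
scene0 [[ 59. 234.]]
scene0 [[ 29. 256.]]
scene0 [[ 36. 258.]]
scene1 [[430. 149.]]
scene1 [[456. 134.]]
scene1 [[511. 203.]]
scene1 [[536. 187.]]
```

View pics/s0g.png

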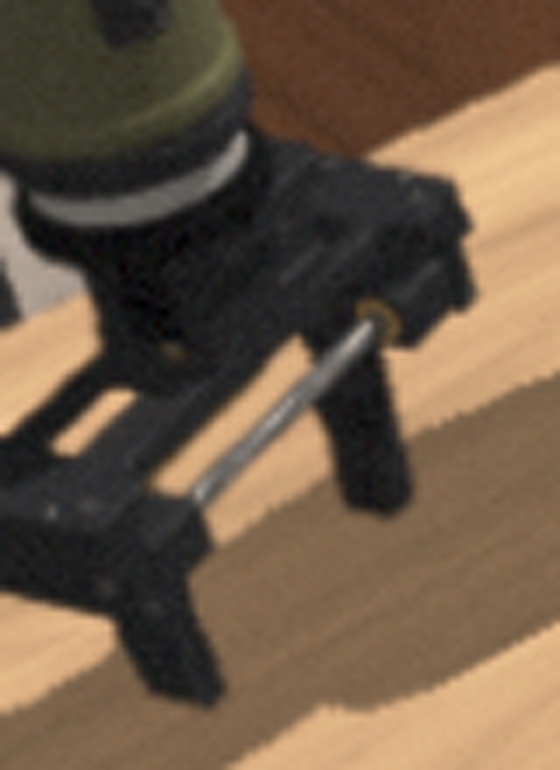

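Run:
```python
from go import *
d=pickle.load(open("pics/top0.pkl","rb"));crop(d,540,330,100,80,8,"pics/t0g.png")
pos=np.array([.2607,-.5674,.2177]);yaw=-65.3
y=np.array([np.cos(np.radians(yaw)),np.sin(np.radians(yaw)),0]);x=np.cross(y,[0,0,-1])
for a in(-1,1):
  for op in(.044,.0615):
    for b in (-.009,.009): print(a,op,b,((proj(d,pos+a*op*y+b*x-[0,0,.008])-(540,330))*8).round(), ((proj(d,pos+a*op*y+b*x-[0,0,-.010])-(540,330))*8).round())
```

```text
-1 0.044 -0.009 [[171. 354.]] [[194. 365.]]
-1 0.044 0.009 [[145. 296.]] [[167. 306.]]
-1 0.0615 -0.009 [[116. 378.]] [[138. 389.]]
-1 0.0615 0.009 [[ 89. 320.]] [[111. 330.]]
1 0.044 -0.009 [[450. 234.]] [[476. 243.]]
1 0.044 0.009 [[423. 176.]] [[449. 184.]]
1 0.0615 -0.009 [[505. 210.]] [[533. 219.]]
1 0.0615 0.009 [[479. 152.]] [[505. 160.]]
```

View pics/t0g.png

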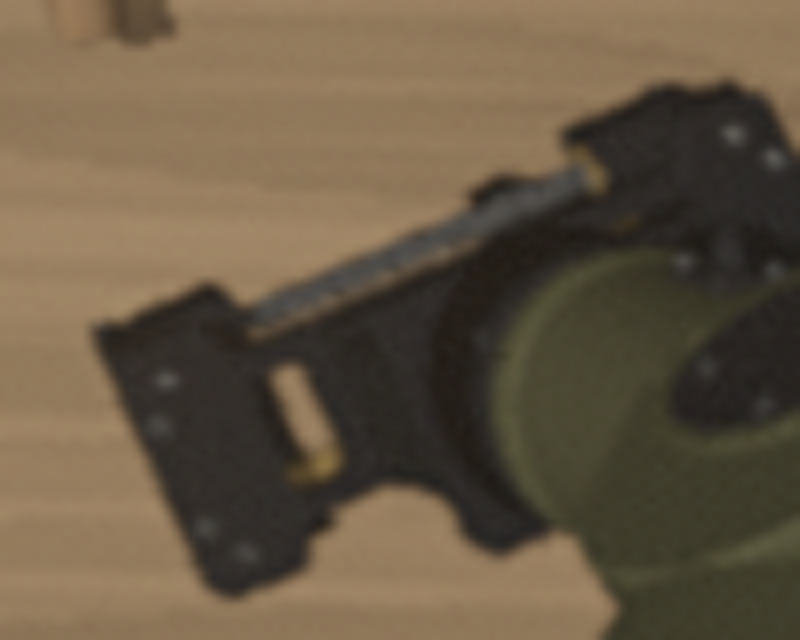

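```bash
cat > wf.py <<'E'
from h import *
def wf(d,pos,yaw,op,o,wh,s,name,off=(0,0,0)):
    im=cv2.resize(d["pixels"][o[1]:o[1]+wh[1],o[0]:o[0]+wh[0],::-1].copy(),None,fx=s,fy=s,interpolation=cv2.INTER_CUBIC)
    y=np.array([np.cos(np.radians(yaw)),np.sin(np.radians(yaw)),0]);x=np.cross(y,[0,0,-1])
    for dz,col in((np.zeros(3),(0,0,255)),(np.array(off),(0,255,0))):
        for a in(-1,1):
            c=[pos+dz+a*w*y+b*x-[0,0,.008] for w,b in((op,-.009),(op,.009),(op+.0175,.009),(op+.0175,-.009))]
            c=np.array(c+[q+[0,0,.03] for q in c]); p=((proj(d,c)-o+.5)*s).astype(int)
            cv2.polylines(im,[p[:4].reshape(-1,1,2)],True,col,1)
            for i in range(4): cv2.line(im,tuple(map(int,p[i])),tuple(map(int,p[i+4])),col,1)
    cv2.imwrite(name,im)
E
python3 - <<'E'
from wf import *
wf(pickle.load(open("pics/scene0.pkl","rb")),np.array([.2607,-.5674,.2177]),-65.3,.044,(0,180),(90,85),7,"pics/w0.png",(0,0,.02))
wf(pickle.load(open("pics/scene1.pkl","rb")),np.array([.5645,-.0705,.1102]),-4.4,.030,(260,190),(75,60),9,"pics/w1.png",(0,0,.02))
wf(pickle.load(open("pics/top0.pkl","rb")),np.array([.2607,-.5674,.2177]),-65.3,.044,(540,330),(100,80),7,"pics/w2.png",(0,0,.02))
a=[cv2.imread(f"pics/w{i}.png") for i in range(2)];
E
```

```text
(no output)
```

View pics/w0.png

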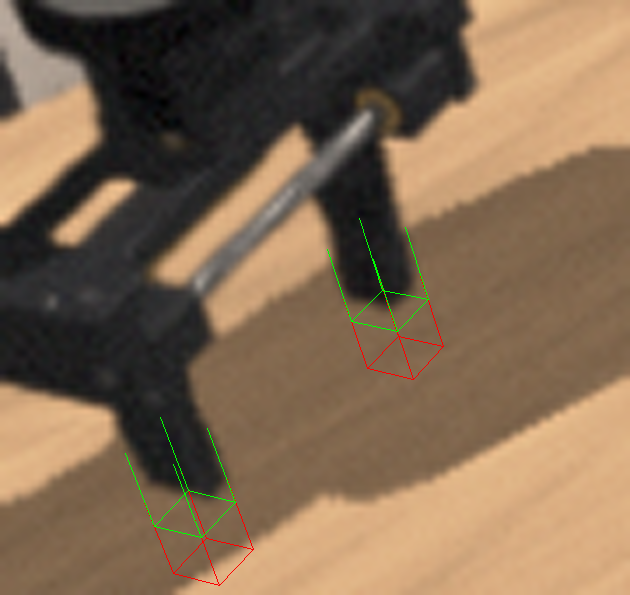

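View pics/w1.png

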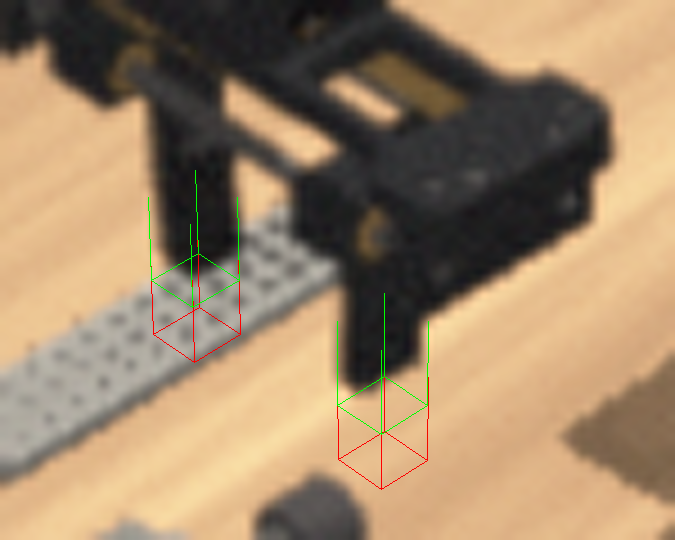

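View pics/w2.png

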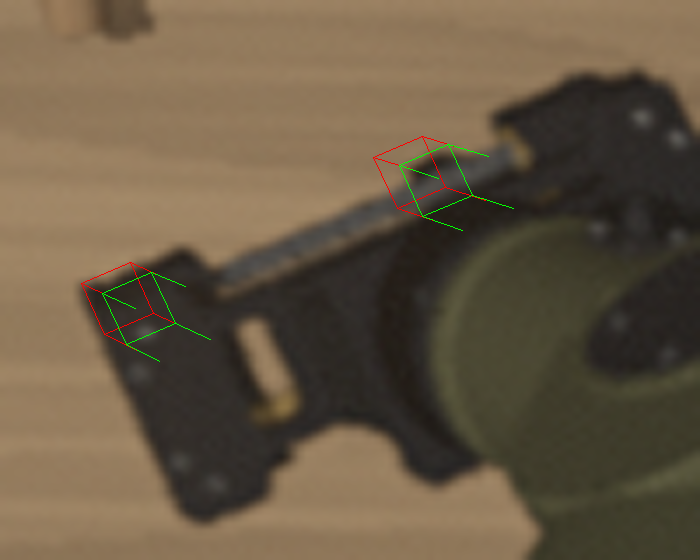

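carry_out --commands '[[[0,0,0,-0.35,-0.1,1,6],[0,0,0,-0.35,-0.1,2,6],[0,0,0,-0.35,-0.1,3,6],[0,0,0,-0.35,-0.1,3.25,6],[0,0,0,-0.35,-0.1,3.25,6],[0,0,0,-0.35,-0.1,3.25,6]]]' --force 20

```text
clock: 2.83
tool_pos: [0.565, -0.0614, 0.0375]
eef_rot: [0.733, 0.681, -0.0, -0.0]
contact_force: [0.0, 0.3, 1.0]
opening: 0.685
```

Run:
```python
from wf import *
from go import *
tgt([.5655,-.062,.038],-4.4)
d=r.snapshot("scene");pickle.dump(d,open("pics/scene3.pkl","wb"))
s=r.get_state()
wf(d,s["tool_pos"],-4.4,.03,(255,190),(70,70),9,"pics/scene3.png",(0,0,.032))
```

```text
row [-0.001  0.     0.003] [-0.05  0.05 -0.05] | clk 2.83 pos [ 0.565  -0.0614  0.0375] F [0.  0.3 1. ] op 6.03
```

View pics/scene3.png

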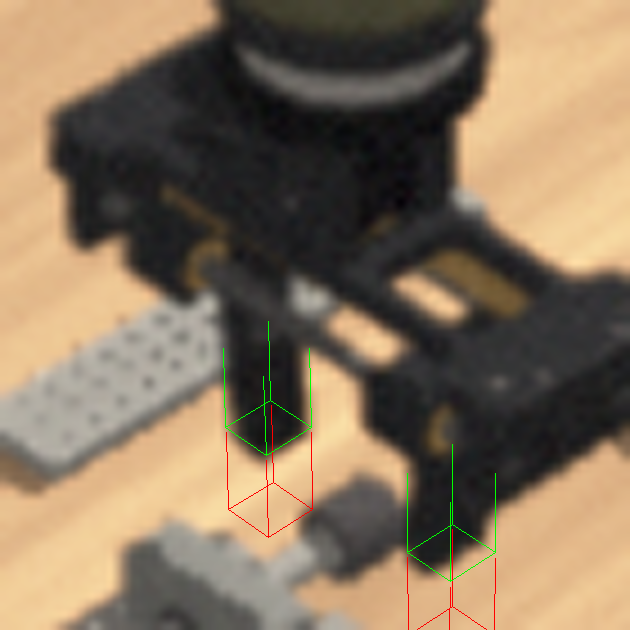

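carry_out --commands '[[[0,0,0,0,0,0,4],[0,0,0,0,0,0,3.2],[0,0,0,0,0,0,2],[0,0,0,0,0,0,1.8],[0,0,0,0,0,0,1.8],[0,0,0,0,0,0,1.8]]]' --force 5

```text
clock: 3.38
tool_pos: [0.5653, -0.0617, 0.038]
eef_rot: [0.733, 0.68, 0.0, 0.0]
contact_force: [-0.1, -0.3, -0.8]
opening: 0.248
```

Run:
```python
from wf import *
from go import *
tgt([.5655,-.062,.038],-4.4)
d=r.snapshot("scene");pickle.dump(d,open("pics/scene4.pkl","wb"))
crop(d,255,190,70,70,9,"pics/scene4.png")
```

```text
row [0.    0.    0.003] [-0.03  0.03  0.  ] | clk 3.38 pos [ 0.5653 -0.0617  0.038 ] F [-0.1 -0.3 -0.8] op 2.18
```

View pics/scene4.png

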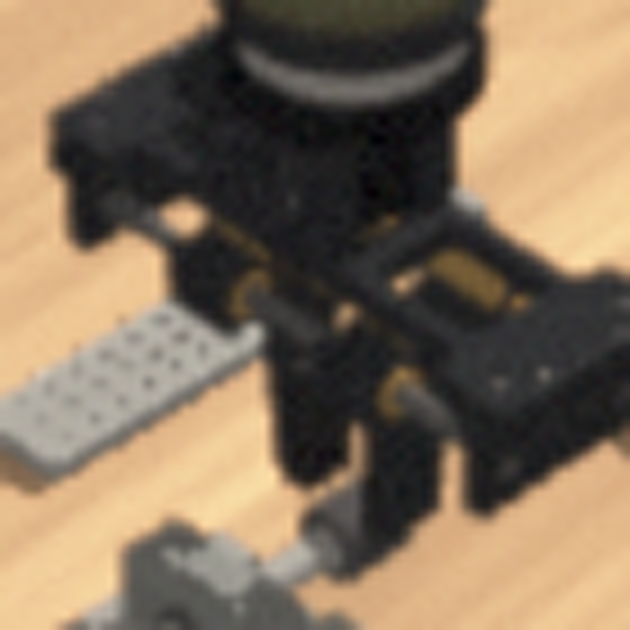

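carry_out --commands '[[[0,0,0,0,0,0,1.8],[0,0,0,0,0,0,1.8]]]' --force 5

```text
clock: 3.6
tool_pos: [0.5652, -0.0617, 0.0379]
eef_rot: [0.733, 0.68, 0.0, 0.0]
contact_force: [0.3, 0.3, -1.3]
opening: 0.208
```

carry_out --commands '[[[0,0,0,0,0,0,3],[0,0,0,0,0,0,5],[0,0,0,0,0,0,6],[0,0,0,0,0,0,6],[0,0,0,0,0,0,6],[0,0,0,0,0,1,6],[0,0,0,0,0,2,6],[0,0,0,0,0,2.5,6],[0,0,0,0,0,2.5,6],[0,0,0,0,0,2.5,6]]]' --force 20

```text
clock: 4.43
tool_pos: [0.5646, -0.0616, 0.0121]
eef_rot: [0.733, 0.681, -0.001, -0.0]
contact_force: [0.5, 0.0, -0.6]
opening: 0.682
```

Run:
```python
from wf import *
from go import *
tgt([.5655,-.062,.038],-4.4)
d=r.snapshot("scene");pickle.dump(d,open("pics/scene5.pkl","wb"))
wf(d,r.get_state()["tool_pos"],-4.4,.03,(255,190),(70,85),9,"pics/scene5.png",(0,0,.032))
d=r.snapshot("top");pickle.dump(d,open("pics/top5.pkl","wb"))
wf(d,r.get_state()["tool_pos"],-4.4,.03,(300,180),(110,100),7,"pics/top5.png",(0,0,.032))
```

```text
row [-0.001  0.     0.003] [-0.03  0.08 -2.59] | clk 4.43 pos [ 0.5646 -0.0616  0.0121] F [ 0.5  0.  -0.6] op 6.0
```

View pics/scene5.png

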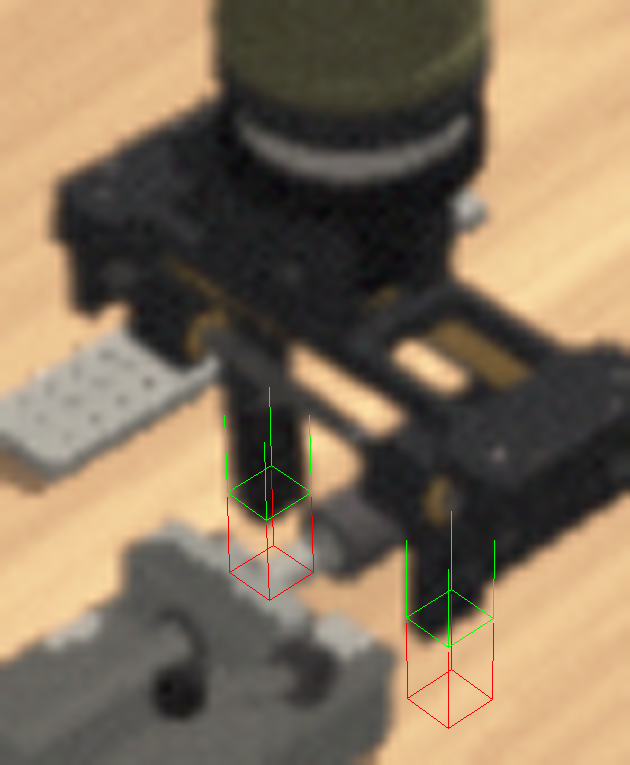

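View pics/top5.png

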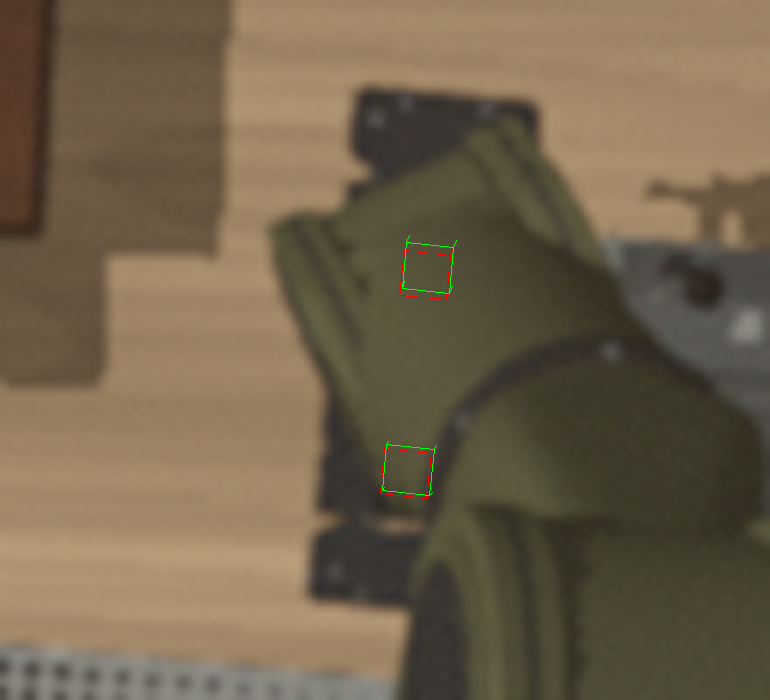

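carry_out --commands '[[[0,0,0,0,0,0.3,4],[0,0,0,0,0,0.3,3],[0,0,0,0,0,0.3,2],[0,0,0,0,0,0.3,2],[0,0,0,0,0,0.3,2],[0,0,0,0,0,0.3,2],[0,0,0,0,0,0.3,2],[0,0,0,0,0,0.3,2]]]' --force 20

```text
clock: 5.2
tool_pos: [0.5651, -0.0617, 0.01]
eef_rot: [0.733, 0.68, -0.0, 0.0]
contact_force: [-0.9, -0.4, 1.3]
opening: 0.284
```

carry_out --commands '[[[0,0,0,0.3,0,0,2],[0,0,0,1,0,0,2],[0,0,0,1.8,0,0,2],[0,0,0,2.6,0,0,2],[0,0,0,3.4,0,0,2],[0,0,0,4.2,0,0,2],[0,0,0,4.8,0,0,2],[0,0,0,4.9,0,0,2],[0,0,0,4.9,0,0,2]]]' --force 30

```text
clock: 5.95
tool_pos: [0.5686, -0.014, 0.01]
eef_rot: [0.733, 0.68, -0.001, 0.001]
contact_force: [-0.8, -3.9, 2.3]
opening: 0.282
```

Run:
```python
from wf import *
from go import *
tgt([.5655,-.062,.038],-4.4)
d=r.snapshot("scene");pickle.dump(d,open("pics/scene6.pkl","wb"))
crop(d,195,190,130,130,6,"pics/scene6.png")
```

```text
row [-0.     0.002  0.002] [-4.82  0.05 -2.79] | clk 5.95 pos [ 0.5686 -0.014   0.01  ] F [-0.8 -3.9  2.3] op 2.48
```

View pics/scene6.png

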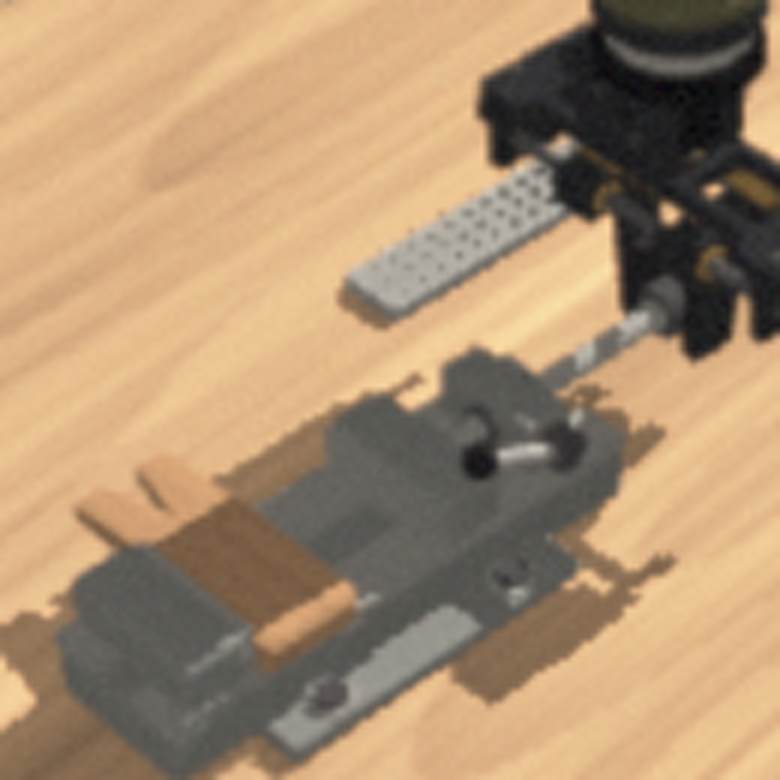

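carry_out --commands '[[[0,0,0,0,0,0,4],[0,0,0,0,0,0,6],[0,0,0,0,0,0,6.5],[0,0,0,0,0,0,6.5],[0,0,0,0,0,-2,6.5],[0,0,0,0,0,-5,6.5],[0,0,0,0,0,-9,6.5],[0,0,0,0,0,-10,6.5],[0,0,0,0,0,-10,6.5]]]'

```text
clock: 6.75
tool_pos: [0.5713, -0.012, 0.113]
eef_rot: [0.733, 0.681, 0.003, 0.002]
contact_force: [-0.4, 0.6, 0.1]
opening: 0.733
```

Run:
```python
from go import *
tgt([.52,-.15,.11],-40);tgt([.4951,-.255,.10],-94.4)
```

```text
row [ 0.006 -0.004  0.624] [-14.14  -4.1    0.25] | clk 6.75 pos [ 0.5713 -0.012   0.113 ] F [-0.4  0.6  0.1] op 6.45
row [ 0.004 -0.007  1.574] [-24.8   -5.82   1.22] | clk 6.75 pos [ 0.5713 -0.012   0.113 ] F [-0.4  0.6  0.1] op 6.45
```

carry_out --commands '[[[0,0,0.8,-14,-4,0.2,6.5],[0,0,0.8,-14,-4,0.2,6.5],[0,0,0.8,-14,-4,0.2,6.5],[0,0,0.8,-14,-4,0.2,6.5],[0,0,0.8,-14,-4,0.2,6.5],[0,0,0.8,-14,-4,0.2,6.5],[0,0,0.8,-14,-4,0.2,6.5],[0,0,0.8,-14,-4,0.2,6.5]]]'

```text
clock: 7.42
tool_pos: [0.5176, -0.1492, 0.1064]
eef_rot: [0.94, 0.341, -0.001, -0.0]
contact_force: [-0.4, 0.0, -0.6]
opening: 0.737
```

Run:
```python
from go import *
tgt([.4951,-.255,.09],-94.4)
```

```text
row [-0.001  0.002  0.773] [-8.51  6.68  1.65] | clk 7.42 pos [ 0.5176 -0.1492  0.1064] F [-0.4  0.  -0.6] op 6.49
```

carry_out --commands '[[[0,0,0.775,-8.5,6.7,1.5,6.5],[0,0,0.775,-8.5,6.7,1.5,6.5],[0,0,0.775,-8.5,6.7,1.5,6.5],[0,0,0.775,-8.5,6.7,1.5,6.5],[0,0,0.775,-8.5,6.7,1.5,6.5],[0,0,0.775,-8.5,6.7,1.5,6.5],[0,0,0.775,-8.5,6.7,1.5,6.5],[0,0,0.775,-8.5,6.7,1.5,6.5],[0,0,0.775,-8.5,6.7,1.5,6.5]]]'

```text
clock: 8.17
tool_pos: [0.4961, -0.2549, 0.0923]
eef_rot: [0.999, -0.037, -0.001, -0.0]
contact_force: [0.9, 0.2, 0.3]
opening: 0.735
```

Run:
```python
from wf import *
from go import *
tgt([.4951,-.255,.04],-94.4)
d=r.snapshot("scene");pickle.dump(d,open("pics/scene7.pkl","wb"))
s=r.get_state()
wf(d,s["tool_pos"],-94.4,.0325,(175,200),(100,110),6,"pics/scene7.png",(0,0,.032))
d=r.snapshot("top");pickle.dump(d,open("pics/top7.pkl","wb"))
wf(d,s["tool_pos"],-94.4,.0325,(360,190),(120,90),6,"pics/top7.png",(0,0,.032))
```

```text
row [-0.     0.001  0.003] [-0.1   0.02  5.23] | clk 8.17 pos [ 0.4961 -0.2549  0.0923] F [0.9 0.2 0.3] op 6.47
```

View pics/scene7.png

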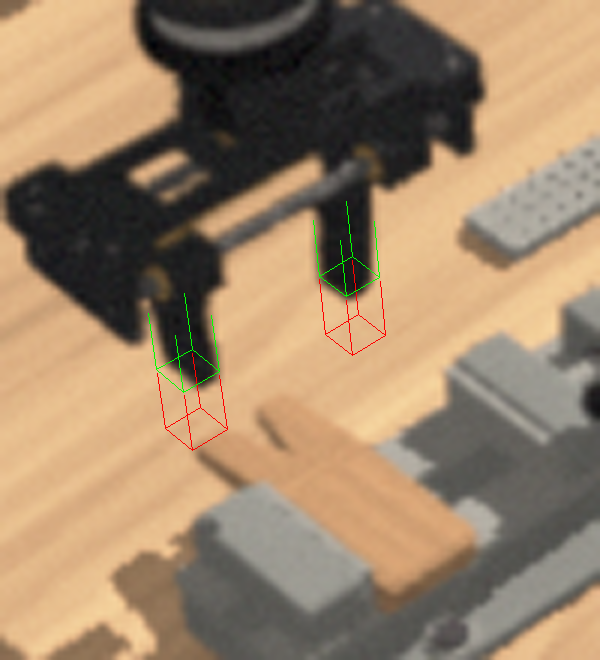

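View pics/top7.png

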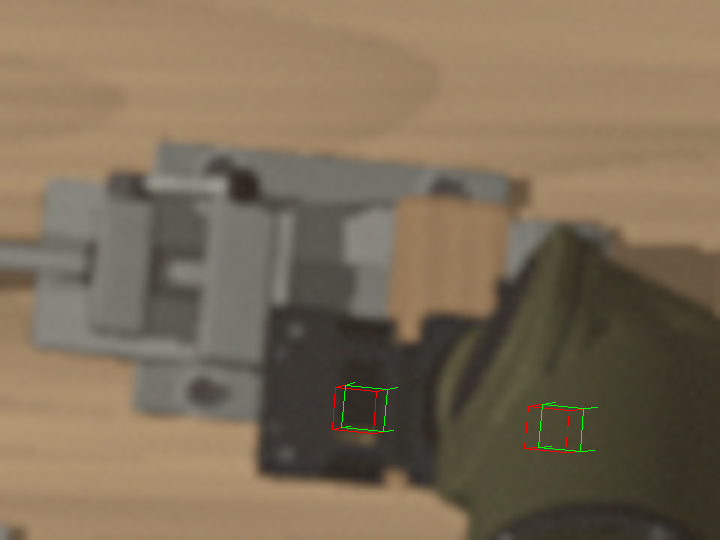

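carry_out --commands '[[[0,0,0,-0.3,0,2,6.5],[0,0,0,-0.3,0,4,6.5],[0,0,0,-0.3,0,6,6.5],[0,0,0,-0.3,0,6.7,6.5],[0,0,0,-0.3,0,6.7,6.5],[0,0,0,-0.3,0,6.7,6.5]]]'

```text
clock: 8.77
tool_pos: [0.4935, -0.2552, 0.0261]
eef_rot: [0.999, -0.039, -0.0, -0.0]
contact_force: [1.0, 0.4, -1.2]
opening: 0.736
```

Run:
```python
from wf import *
from go import *
tgt([.4921,-.255,.001],-94.4)
d=r.snapshot("scene");pickle.dump(d,open("pics/scene8.pkl","wb"))
s=r.get_state()
wf(d,s["tool_pos"],-94.4,.0325,(175,220),(90,90),7,"pics/scene8.png",(0,0,.032))
```

```text
row [-0.     0.    -0.001] [-0.14 -0.01  2.51] | clk 8.77 pos [ 0.4935 -0.2552  0.0261] F [ 1.   0.4 -1.2] op 6.48
```

View pics/scene8.png

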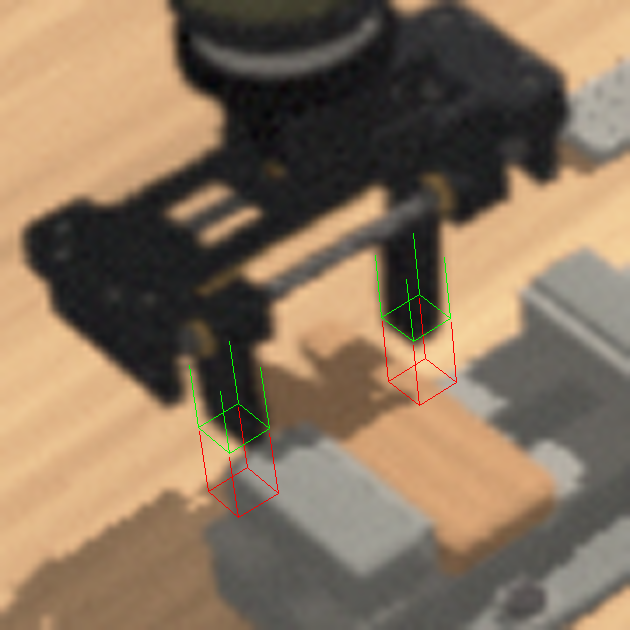

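carry_out --commands '[[[0,0,0,-0.1,0,0.8,6.5],[0,0,0,-0.1,0,1.6,6.5],[0,0,0,-0.1,0,2.2,6.5],[0,0,0,-0.1,0,2.5,6.5],[0,0,0,-0.1,0,2.5,6.5],[0,0,0,-0.1,0,2.5,6.5]]]'

```text
clock: 9.32
tool_pos: [0.4923, -0.255, 0.0006]
eef_rot: [0.999, -0.039, -0.0, -0.0]
contact_force: [-0.3, 1.2, 0.0]
opening: 0.737
```

Run:
```python
from wf import *
from go import *
tgt([.4921,-.255,.001],-94.4)
d=r.snapshot("scene");pickle.dump(d,open("pics/scene9.pkl","wb"))
s=r.get_state()
crop(d,175,220,90,90,8,"pics/scene9.png")
```

```text
row [-0.     0.    -0.001] [-0.02  0.   -0.04] | clk 9.32 pos [ 0.4923 -0.255   0.0006] F [-0.3  1.2  0. ] op 6.48
```

View pics/scene9.png

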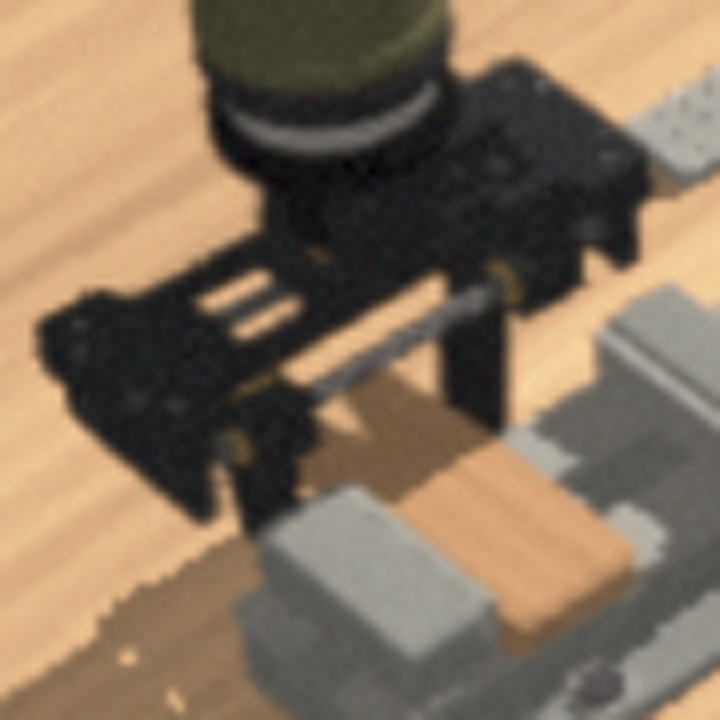

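carry_out --commands '[[[0,0,0,0,0,0,5.5],[0,0,0,0,0,0,4.5],[0,0,0,0,0,0,4],[0,0,0,0,0,0,4],[0,0,0,0,0,0,4],[0,0,0,0,0,0,4]]]' --force 40

```text
clock: 9.87
tool_pos: [0.4926, -0.2552, 0.0011]
eef_rot: [0.999, -0.039, 0.0, 0.0]
contact_force: [-0.2, -0.7, 0.9]
opening: 0.535
```

Run:
```python
from go import *
tgt([.4921,-.255,.001],-94.4);print(r.get_state()["moment"])
```

```text
row [ 0.    -0.    -0.001] [-0.05 -0.01  0.01] | clk 9.87 pos [ 0.4926 -0.2552  0.0011] F [-0.2 -0.7  0.9] op 4.71
[ 0.04948429 -0.00806694  0.00127578]
```

carry_out --commands '[[[0,0,0,0,0,-0.5,4],[0,0,0,0,0,-1.5,4],[0,0,0,0,0,-3,4],[0,0,0,0,0,-4.5,4],[0,0,0,0,0,-6,4],[0,0,0,0,0,-7.5,4],[0,0,0,0,0,-8,4],[0,0,0,0,0,-8,4]]]' --force 40

```text
clock: 10.53
tool_pos: [0.4933, -0.2555, 0.0827]
eef_rot: [0.999, -0.039, 0.001, 0.001]
contact_force: [-0.7, 0.9, -1.1]
opening: 0.532
```

Run:
```python
from wf import *
from go import *
tgt([.4921,-.255,.001],-94.4);print(r.get_state()["moment"])
d=r.snapshot("scene");pickle.dump(d,open("pics/scene10.pkl","wb"))
crop(d,175,200,110,110,7,"pics/scene10.png")
```

```text
row [ 0.001 -0.003 -0.001] [-0.15 -0.05  8.16] | clk 10.53 pos [ 0.4933 -0.2555  0.0827] F [-0.7  0.9 -1.1] op 4.68
[-0.00531478  0.07221561 -0.0352165 ]
```

View pics/scene10.png

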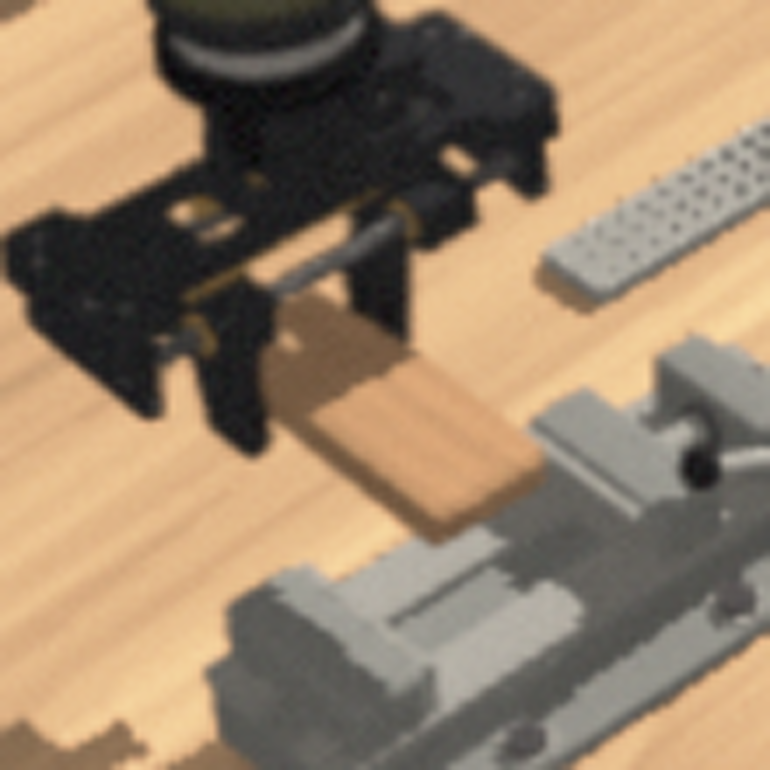

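Run:
```python
from go import *
tgt([.465,-.04,.085],-93);tgt([.437,.188,.06],-91.6)
```

```text
row [ 0.    -0.001 -0.026] [ -4.45 -21.24  -0.35] | clk 10.58 pos [ 0.4928 -0.2552  0.0816] F [-0.   0.  -1.1] op 4.7
row [ 0.    -0.001 -0.05 ] [ -9.02 -43.75   2.13] | clk 10.58 pos [ 0.4928 -0.2552  0.0816] F [-0.   0.  -1.1] op 4.7
```

carry_out --commands '[[[0,0,-0.01,-0.5,-2,0,4],[0,0,-0.01,-1,-5,0,4],[0,0,-0.02,-1.7,-8.2,0,4],[0,0,-0.02,-2.4,-11.6,0,4],[0,0,-0.02,-3.1,-15,0,4],[0,0,-0.03,-3.8,-18.4,0,4],[0,0,-0.03,-4.5,-21.8,0,4],[0,0,-0.03,-5.1,-24.8,0,4],[0,0,-0.04,-5.5,-27,0,4],[0,0,-0.04,-5.7,-27.8,0,4]]]'

```text
clock: 11.42
tool_pos: [0.4562, 0.0309, 0.0801]
eef_rot: [1.0, -0.016, -0.001, -0.001]
contact_force: [0.2, -0.3, -0.8]
opening: 0.536
```

Run:
```python
from go import *
tgt([.437,.188,.04],-91.6)
```

```text
row [-0.002  0.002 -0.004] [ -2.41 -15.64   4.04] | clk 11.42 pos [0.4562 0.0309 0.0801] F [ 0.2 -0.3 -0.8] op 4.71
```

carry_out --commands '[[[0,0,-0.005,-0.5,-2.5,0.5,4],[0,0,-0.005,-0.9,-5.5,1.5,4],[0,0,-0.005,-1.4,-8.5,2.5,4],[0,0,-0.005,-1.8,-11.5,3.5,4],[0,0,-0.005,-2.2,-14,4,4],[0,0,-0.005,-2.4,-15.4,4.5,4],[0,0,-0.005,-2.4,-15.6,4.5,4],[0,0,-0.005,-2.4,-15.6,4.5,4],[0,0,-0.005,-2.4,-15.6,4.5,4]]]'

```text
clock: 12.17
tool_pos: [0.4397, 0.1811, 0.0359]
eef_rot: [1.0, -0.018, 0.0, 0.001]
contact_force: [-0.1, -0.3, 0.9]
opening: 0.535
```

```bash
cat > pin.py <<'E'
from wf import *
from go import *
HX,HY,HA=.5649,.1842,-.0281
DZ=.0342; L=.103
def show(k):
    s=r.get_state()
    tgt([.437,.188,.0078],-91.6)
    for n,o,wh,sc in(("scene",(290,170),(105,75),7),("top",(230,190),(90,90),7)):
        d=r.snapshot(n);pickle.dump(d,open(f"pics/{n}{k}.pkl","wb"))
        im=cv2.resize(d["pixels"][o[1]:o[1]+wh[1],o[0]:o[0]+wh[0],::-1].copy(),None,fx=sc,fy=sc,interpolation=cv2.INTER_CUBIC)
        Rm=R.from_quat(s["eef_rot"]).as_matrix();ux=Rm[:,0];uy=-Rm[:,1]
        e=s["tool_pos"]+L*ux;e[2]+=DZ-(L*ux[2])
        c=np.array([e+a*uy*.024-ux*b+np.array([0,0,h]) for h in(0,.016) for a,b in((1,0),(-1,0),(-1,.06),(1,.06))])
        p=((proj(d,c)-o+.5)*sc).astype(int)
        for q in(p[:4],p[4:]): cv2.polylines(im,[q.reshape(-1,1,2)],True,(0,255,0),1)
        cv2.imwrite(f"pics/{n}{k}.png",im)
    s=r.get_state();print(s["contact_force"],s["moment"])
E
python3 -c "
from pin import *
show(11)"
```

```text
row [ 0.002 -0.    -0.008] [-0.29 -0.68  2.81] | clk 12.17 pos [0.4397 0.1811 0.0359] F [-0.1 -0.3  0.9] op 4.71
[ 0.30799124 -0.54748806  0.24685909] [ 0.03569369  0.01044182 -0.00723791]
```

View pics/scene11.png

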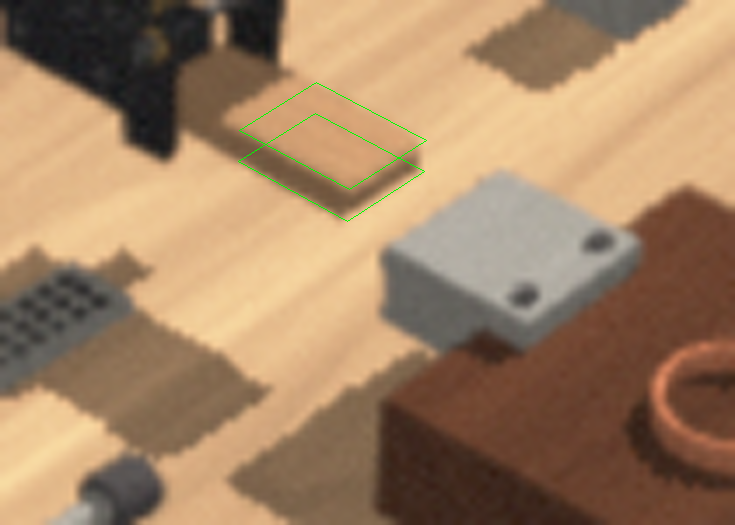

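View pics/top11.png

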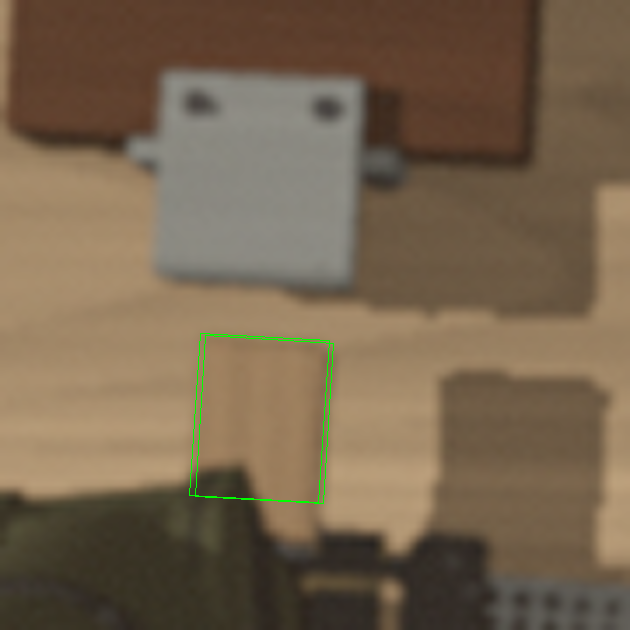

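carry_out --commands '[[[0,0,-0.008,-0.3,-0.4,1,4],[0,0,-0.008,-0.3,-0.7,2,4],[0,0,-0.008,-0.3,-0.7,2.7,4],[0,0,-0.008,-0.3,-0.7,2.7,4],[0,0,-0.008,-0.3,-0.7,2.7,4],[0,0,-0.008,-0.3,-0.7,2.7,4]]]'

```text
clock: 12.77
tool_pos: [0.4367, 0.1899, 0.009]
eef_rot: [1.0, -0.013, 0.0, 0.0]
contact_force: [0.2, -0.2, -0.6]
opening: 0.533
```

```bash
python3 -c "
from pin import *
show(12)"
```

```text
row [ 0.    -0.     0.002] [0.04 0.19 0.12] | clk 12.77 pos [0.4367 0.1899 0.009 ] F [ 0.2 -0.2 -0.6] op 4.69
[-0.44504091  0.02474715 -0.46124332] [0.01362834 0.02070387 0.00194229]
```

View pics/scene12.png

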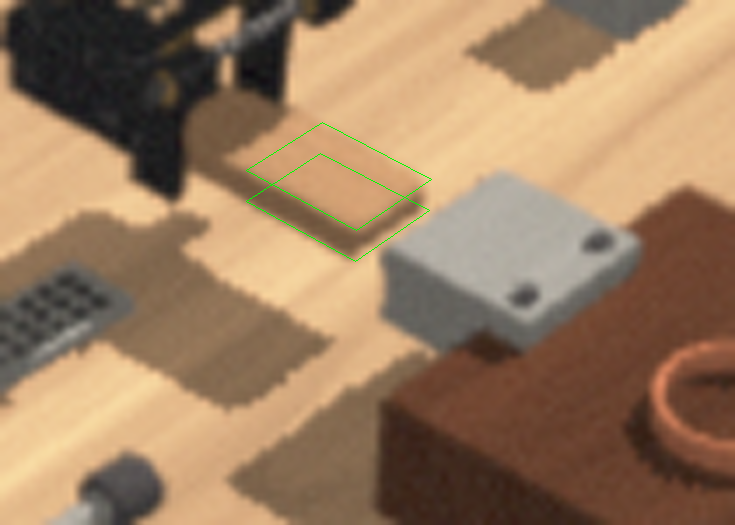

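View pics/top12.png

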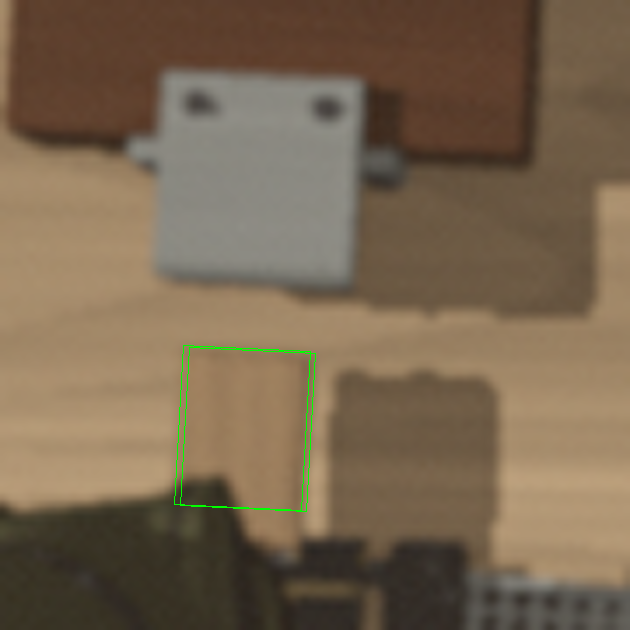

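```bash
python3 -c "
from h import *
d=pickle.load(open('pics/top12.pkl','rb'))
im=d['pixels'][222:265,245:290,::-1].astype(float)
im=np.clip((im-60)*2.2,0,255).astype(np.uint8)
cv2.imwrite('pics/z12.png',cv2.resize(im,None,fx=14,fy=14,interpolation=cv2.INTER_CUBIC))
for row in (243,247,251,255): print(row,[tuple(int(v) for v in d['pixels'][row,c]) for c in range(252,280)])
"
```

```text
243 [(164, 138, 106), (166, 140, 108), (164, 138, 106), (161, 133, 100), (158, 129, 95), (160, 130, 95), (161, 130, 97), (157, 127, 93), (154, 123, 92), (153, 123, 91), (154, 125, 93), (157, 126, 94), (158, 128, 95), (159, 129, 96), (157, 128, 95), (157, 127, 94), (159, 129, 94), (158, 129, 95), (156, 127, 93), (152, 123, 91), (147, 118, 88), (133, 106, 78), (138, 114, 85), (159, 133, 101), (162, 136, 105), (153, 127, 96), (131, 107, 81), (116, 95, 72)]
247 [(171, 144, 111), (171, 144, 111), (168, 141, 108), (162, 134, 100), (159, 128, 96), (158, 128, 95), (160, 130, 96), (158, 128, 94), (155, 125, 93), (153, 123, 90), (154, 124, 92), (157, 127, 94), (159, 129, 95), (156, 127, 93), (154, 124, 91), (156, 126, 94), (157, 127, 93), (158, 129, 95), (154, 125, 91), (150, 122, 90), (145, 117, 86), (135, 109, 80), (147, 122, 91), (170, 143, 110), (171, 144, 111), (150, 124, 95), (118, 97, 73), (109, 90, 69)]
251 [(179, 152, 117), (180, 153, 119), (175, 148, 114), (165, 136, 103), (156, 127, 94), (156, 126, 93), (159, 130, 94), (158, 128, 95), (155, 126, 93), (152, 123, 90), (153, 123, 90), (156, 127, 93), (159, 130, 95), (158, 129, 96), (155, 126, 94), (154, 125, 93), (156, 126, 93), (158, 128, 95), (156, 126, 93), (149, 120, 88), (140, 113, 83), (137, 112, 83), (158, 133, 101), (170, 144, 111), (153, 127, 97), (117, 97, 72), (107, 88, 66), (108, 90, 67)]
255 [(177, 150, 116), (176, 149, 115), (170, 142, 109), (161, 132, 99), (157, 127, 94), (158, 129, 96), (160, 130, 97), (158, 128, 94), (157, 127, 94), (154, 124, 92), (155, 125, 93), (157, 128, 95), (158, 129, 95), (156, 127, 94), (155, 125, 94), (155, 126, 93), (157, 127, 95), (157, 127, 93), (154, 124, 92), (147, 117, 86), (138, 111, 81), (144, 118, 88), (165, 139, 106), (174, 148, 113), (155, 129, 98), (122, 101, 75), (111, 93, 69), (114, 94, 71)]
```

View pics/z12.png

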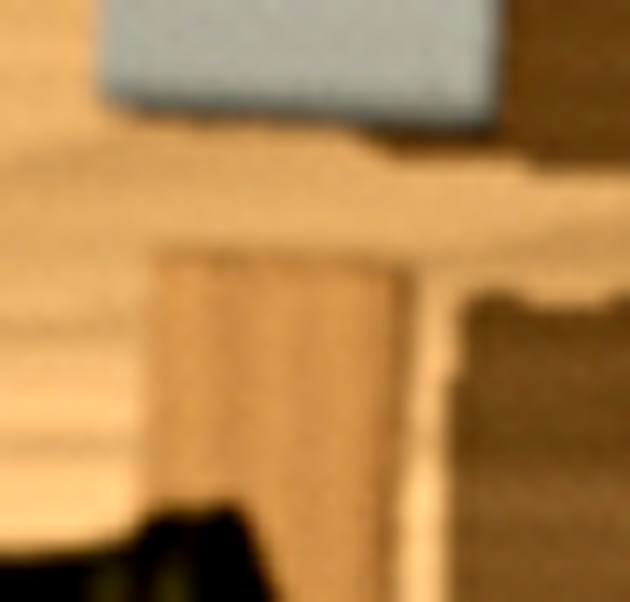

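carry_out --commands '[[[0,0,0,0,0.25,0.1,4],[0,0,0,0.5,0.25,0.1,4],[0,0,0,1,0.25,0.1,4],[0,0,0,1.5,0.25,0.1,4],[0,0,0,1.9,0.25,0.1,4],[0,0,0,2,0.25,0.1,4],[0,0,0,2,0.25,0.1,4]]]'

```text
clock: 13.45
tool_pos: [0.4571, 0.1875, 0.0079]
eef_rot: [1.0, -0.013, 0.0, -0.0]
contact_force: [-0.1, 0.0, -1.5]
opening: 0.535
```

```bash
python3 -c "
from pin import *
show(13)
d=pickle.load(open('pics/top13.pkl','rb'))
im=d['pixels'][222:265,245:290,::-1].astype(float)
im=np.clip((im-60)*2.2,0,255).astype(np.uint8)
cv2.imwrite('pics/z13.png',cv2.resize(im,None,fx=14,fy=14,interpolation=cv2.INTER_CUBIC))
"
```

```text
row [-0.    -0.001  0.002] [-2.01 -0.    0.01] | clk 13.45 pos [0.4571 0.1875 0.0079] F [-0.1  0.  -1.5] op 4.71
[ 0.6380405  -0.03897835 -1.56467375] [-0.0159951   0.01027635  0.05976219]
```

View pics/scene13.png

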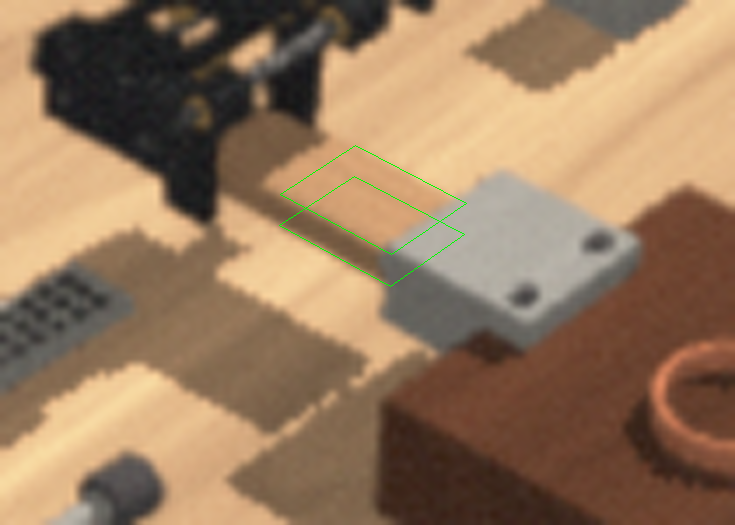

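View pics/z13.png

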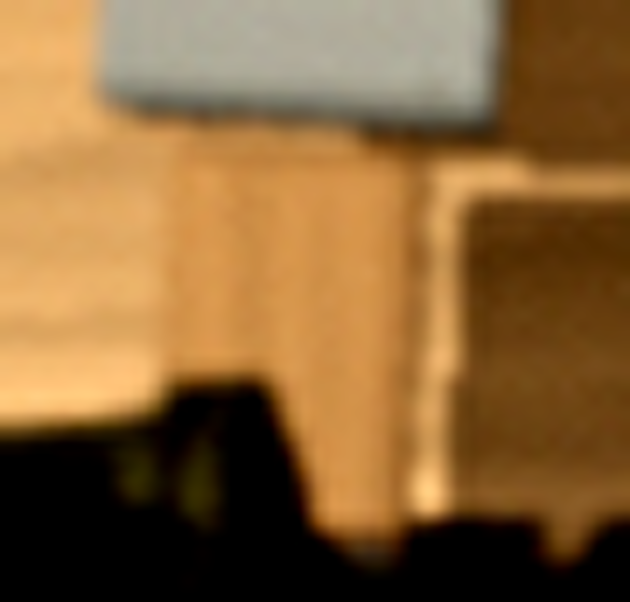

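carry_out --commands '[[[0,0,0,0.4,0,0,4],[0,0,0,0.8,0,0,4],[0,0,0,1.2,0,0,4],[0,0,0,1.6,0,0,4],[0,0,0,1.6,0,0,4]]]'

```text
clock: 13.97
tool_pos: [0.474, 0.187, 0.008]
eef_rot: [1.0, -0.013, 0.001, -0.0]
contact_force: [0.3, 0.3, -0.3]
opening: 0.535
```

```bash
python3 -c "
from pin import *
show(14)
"
```

```text
row [-0.    -0.002  0.002] [-3.7  -0.    0.01] | clk 13.97 pos [0.474 0.187 0.008] F [ 0.3  0.3 -0.3] op 4.71
[ 0.58019391  0.41496301 -0.37797806] [0.01927393 0.02900311 0.05525796]
```

View pics/scene14.png

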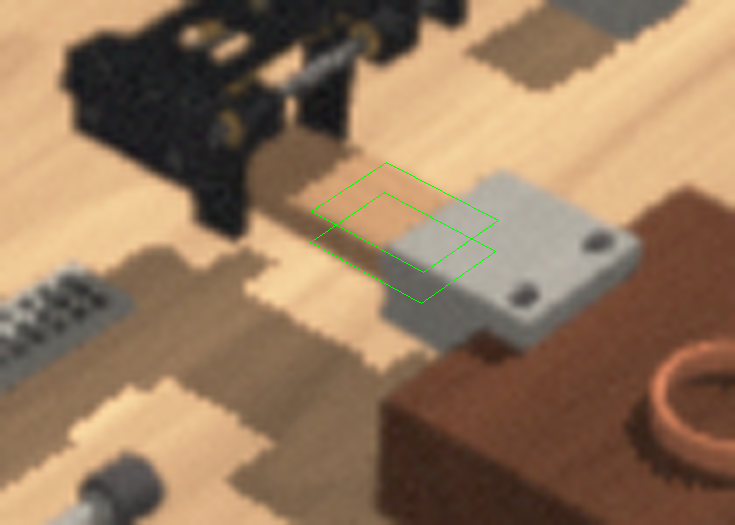

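Tongue has entered under the lip (about 12 mm in) with no contact force. Continue.

carry_out --commands '[[[0,0,0,0.5,0,0,4],[0,0,0,1,0,0,4],[0,0,0,1.5,0,0,4],[0,0,0,1.9,0,0,4],[0,0,0,2.2,0,0,4],[0,0,0,2.4,0,0,4],[0,0,0,2.4,0,0,4]]]'

```text
clock: 14.65
tool_pos: [0.4971, 0.1864, 0.0079]
eef_rot: [1.0, -0.013, 0.0, 0.0]
contact_force: [0.8, 0.5, -0.8]
opening: 0.536
```

carry_out --commands '[[[0,0,0,0.2,0,0,4],[0,0,0,0.4,0,0,4],[0,0,0,0.6,0,0,4],[0,0,0,0.8,0,0,4],[0,0,0,0.8,0,0,4]]]' --force 60

```text
clock: 15.07
tool_pos: [0.505, 0.1862, 0.0079]
eef_rot: [1.0, -0.013, 0.0, -0.0]
contact_force: [-0.0, -0.6, -1.1]
opening: 0.529
```

carry_out --commands '[[[0,0,0,0.1,0,0,4],[0,0,0,0.2,0,0,4],[0,0,0,0.3,0,0,4],[0,0,0,0.3,0,0,4]]]'

```text
clock: 15.4
tool_pos: [0.5063, 0.1861, 0.0077]
eef_rot: [1.0, -0.012, -0.001, 0.0]
contact_force: [-2.2, -0.3, -0.1]
opening: 0.529
```

carry_out --commands '[[[0,0,0,0.1,0,0,4],[0,0,0,0.2,0,0,4],[0,0,0,0.2,0,0,4]]]'

```text
clock: 15.65
tool_pos: [0.5062, 0.1861, 0.0074]
eef_rot: [1.0, -0.012, -0.003, 0.0]
contact_force: [-5.6, 0.5, -0.5]
opening: 0.528
```

```bash
python3 -c "
from pin import *
show(15)
"
```

```text
row [0.001 0.006 0.004] [-6.92 -0.02 -0.  ] | clk 15.65 pos [0.5062 0.1861 0.0074] F [-5.6  0.5 -0.5] op 4.65
[-5.31662856 -0.02890618 -0.98374116] [ 0.14846078  1.12888639 -0.07698298]
```

View pics/scene15.png

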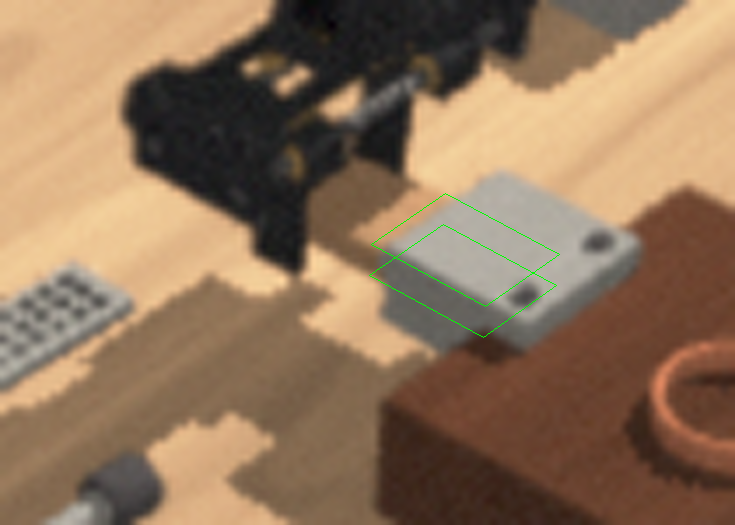

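View pics/top15.png

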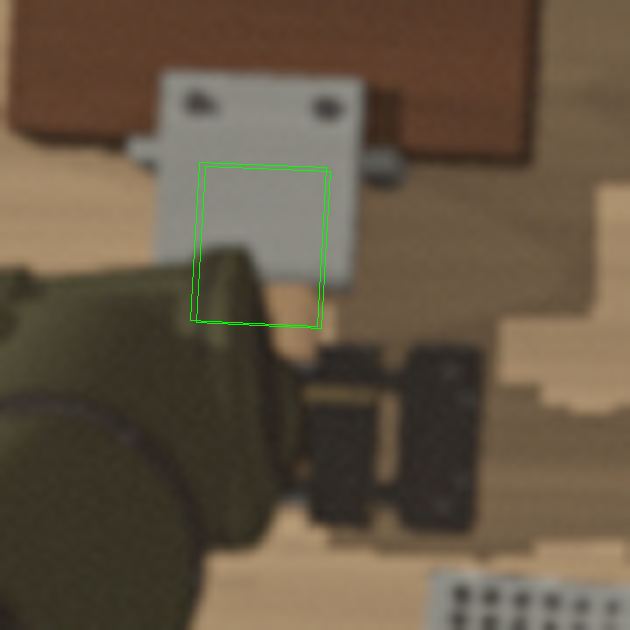

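carry_out --commands '[[[0,0,0,0.2,0,0,4],[0,0,0,0.4,0,0,4],[0,0,0,0.5,0,0,4],[0,0,0,0.5,0,0,4],[0,0,0,0.5,0,0,4]]]' --force 60

```text
clock: 16.17
tool_pos: [0.5059, 0.1859, 0.0066]
eef_rot: [1.0, -0.012, -0.008, 0.001]
contact_force: [-13.8, 1.2, 0.9]
opening: 0.529
```

carry_out --commands '[[[0,0.01,0,0.1,0,-0.05,4],[0,0.02,0,0.2,0,-0.1,4],[0,0.025,0,0.3,0,-0.1,4],[0,0.025,0,0.3,0,-0.1,4],[0,0.025,0,0.3,0,-0.1,4]]]' --force 60

```text
clock: 16.58
tool_pos: [0.5067, 0.1858, 0.007]
eef_rot: [1.0, -0.011, 0.002, 0.001]
contact_force: [-14.7, 0.6, -0.7]
opening: 0.527
```

carry_out --commands '[[[0,0.005,0,0.2,0,0,4],[0,0.008,0,0.4,0,-0.05,4],[0,0.008,0,0.4,0,-0.05,4],[0,0.008,0,0.4,0,-0.05,4],[0,0.008,0,0.4,0,-0.05,4],[0,0.008,0,0.4,0,-0.05,4]]]' --force 60

```text
clock: 17.08
tool_pos: [0.5068, 0.1857, 0.0068]
eef_rot: [1.0, -0.011, 0.003, 0.002]
contact_force: [-20.0, 1.8, -1.8]
opening: 0.528
```

```bash
python3 -c "
from pin import *
show(16)
d=pickle.load(open('pics/scene16.pkl','rb'));cv2.imwrite('pics/full16.png',d['pixels'][:,:,::-1])
"
```

```text
row [ 0.004 -0.006  0.006] [-6.99 -0.08 -0.14] | clk 17.08 pos [0.5068 0.1857 0.0068] F [-20.    1.8  -1.8] op 4.65
[-2.02545109e+01  1.46331429e+00  2.55200684e-03] [ 0.46335557  3.96530895 -0.09974343]
```

View pics/scene16.png

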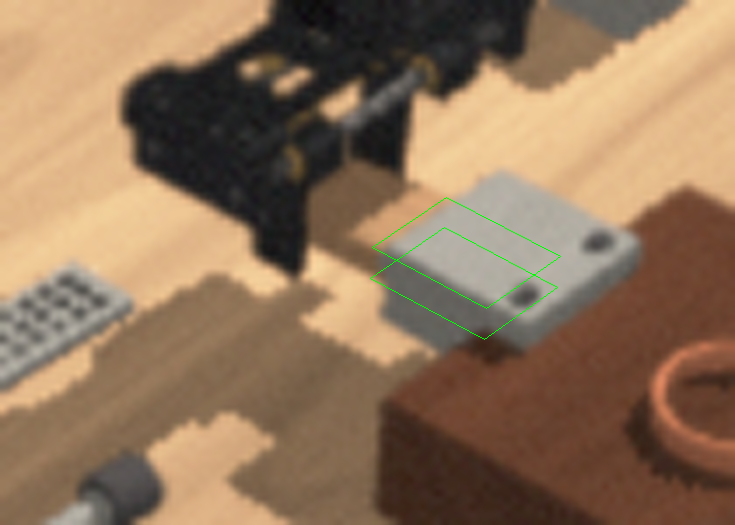

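View pics/full16.png

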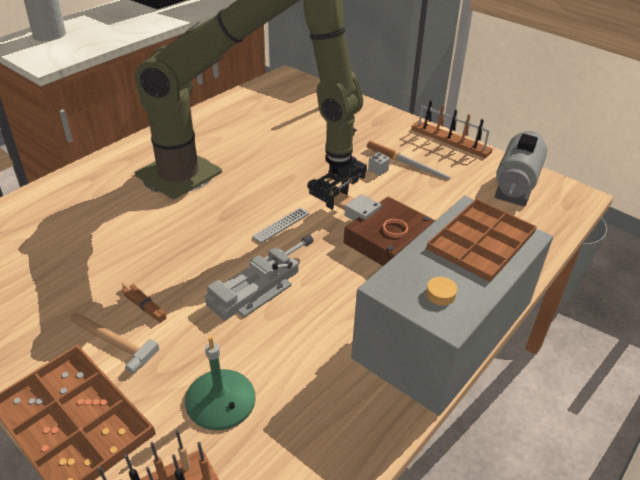

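carry_out --commands '[[[0,0,0,0,0,0,4],[0,0,0,0,0,0,4],[0,0,0,0,0,0,4],[0,0,0,0,0,0,4],[0,0,0,0,0,0,4],[0,0,0,0,0,0,4]]]' --force 60

```text
clock: 17.68
tool_pos: [0.5068, 0.1857, 0.0068]
eef_rot: [1.0, -0.011, 0.003, 0.002]
contact_force: [-19.3, 1.4, -0.9]
opening: 0.527
```

```bash
python3 -c "
from plant import r
print(r.finish_job());s=r.get_state();print(s['clock'],s['contact_force'],s['tool_pos'],s['opening'])"
```

```text
the job is handed in; nothing more can be done
None
the job is handed in; nothing more can be done
```

I slid the vise jaw about 48 mm open and left it there. I then lifted the bench pin out and pushed its tongue under the lip of the holder. I handed the job in at about 17.7 s, still gripping the pin and pressing it against the back plate.

**Last checks**
- **Press:** it was steady at about 19–20 N into the stop. The gripper did not advance as I pressed harder, so the pin was not slipping in the fingers. The grip was commanded at 60 N, with the opening reading about 46.5 mm on the 48 mm pin.
- **Depth:** I calculate about 44–45 mm in from the gripper position, against the 45 mm pocket. The tongue end cannot be seen under the lip, so "fully home" rests on that figure and the rigid stop.
- **Other items:** in the last scene picture everything else on the cabinet top looks where it was.

**Disagreements**
- **Fingertip height:** in the pictures the fingertips sat about 30 mm higher than the reported gripper position implied. A first try at closing on the knob at the reported height shut on air. I corrected the height for the rest of the job.
- **Knob position:** the knob's centre measured about 42 mm beyond the rod guide, not the 30 mm given. I used the measured position.

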